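Space the slats of the draining rack with the notched gauge

TASK

Use the notched wooden spacer gauge to set equal gaps along the draining rack, slat by slat outward from the fixed end bar: hold the gauge over the slat with its thick foot towards the bar, draw the slat in until you feel the foot press lightly but surely against the neighbour (a few newtons), keep it there for a moment, and do not push neighbours out of place or touch the slats with the gripper. When all three slats are set, stand the gauge upright on the counter clear of the rack and let go of it; leave everything else alone.

Things in the scene. Friction and masses are not known exactly. Their poses are not given: they have to be found in the camera images.
- rack: fixed draining rack: two steel runners along its y, 280 mm long, 110 mm apart, 10 mm thick, tops 40 mm above the counter, carrying a fixed end bar and three loose slats that lie across them along x. Origin on the counter under the rack's middle; y runs along the row from the end bar to the open end. Nothing lies under the slats between the runners.
- endbar: fixed wooden end bar of the rack, 150 mm long (x), 24 mm wide (y), 18 mm thick, wider than the slats, with two dark screw heads; cannot move. Origin at the centre of its top face, 58 mm above the counter; its y axis points along the row to the slats, its face towards them is 12 mm from the origin.
- slat1: loose wooden slat of the rack, 150 mm long (x), 18 mm wide (y), 18 mm thick; the first one counted from the fixed end bar. Origin at the centre of its top face, 58 mm above the counter; x along the slat, y away from the end bar. It slides only along y, on the rack's two runners, stays where it is left, and needs about 5 N to slide.
- slat2: loose wooden slat of the rack, 150 mm long (x), 18 mm wide (y), 18 mm thick; the second one counted from the fixed end bar. Origin at the centre of its top face, 58 mm above the counter; x along the slat, y away from the end bar. It slides only along y, on the rack's two runners, stays where it is left, and needs about 5 N to slide.
- slat3: loose wooden slat of the rack, 150 mm long (x), 18 mm wide (y), 18 mm thick; the third one counted from the fixed end bar. Origin at the centre of its top face, 58 mm above the counter; x along the slat, y away from the end bar. It slides only along y, on the rack's two runners, stays where it is left, and needs about 5 N to slide.
- gauge_c (a point): centre, 36 mm above the underside, of the loose notched wooden spacer gauge (about 140 g), standing on its two legs, z up. Along its y (56 mm): thick foot from -28 to -2 mm, open notch -2 to 20, thin leg 20 to 28. Legs 22 mm high, then a 10 mm bridge (40 mm in x), on it, centred, an upright grip fin 24 mm wide (y), 40 mm long (x), 32 to 72 mm above the underside.
- gauge: the same gauge, origin at the centre of its underside, 36 mm below gauge_c. Its notch goes over a slat with 4 mm to spare; drawn towards the gauge's own -y (foot first), its thin leg takes the slat along, and when the foot meets the neighbour the gap is 30 mm. Pressing on a neighbour slat with over 5 N shifts that one too.
- mug: white mug, 72 mm across, 80 mm tall; a bystander, leave alone. Origin at its underside.
- bowl: small blue bowl, 100 mm across, 45 mm tall; a bystander, leave alone. Origin at its underside.
- jar: glass jar with a steel cap, 64 mm across, 85 mm tall; a bystander, leave alone. Origin at its underside.
- tin: tin can, 60 mm across, 75 mm tall; a bystander, leave alone. Origin at its underside.
- spoon: steel spoon lying flat, 170 mm long; a bystander, leave alone. Origin at its underside.
- soap: white dish-soap bottle, 56 mm across, 190 mm tall; a bystander, leave alone. Origin at its underside.

How it is judged:
By the outcome, as a careful person would: the job done as asked, in the order asked, and still so for the second after the job is handed in, with the robot touching nothing.
It also fails if it takes over 69 s, if anything falls off the work surface, if the arm or the gripper's body presses on something with over 40 N, if the wrist force passes 120 N, or if a joint passes its speed limit or range.

ROBOT

A 6-joint arm with a two-finger parallel gripper is mounted at the origin on the work surface. World frame = base frame: x ahead of the robot, y to its left, z up, the work surface at z = 0. Lengths are in m, angles in degrees, forces in N, time in s.
With the tool pointing down it reaches from about 0.25 to 0.725 m from the base axis. Payload 9.7 kg.
Tool frame: the origin (TCP) lies midway between the tips of the shut fingers; the grasp point (between the pads) lies 19 mm behind it (bot.pinch_z is the distance from the TCP to the grasp point, in m); z points along the fingers, y is the direction in which the jaws open and shut (so a half turn about z gives the same grasp; the last joint's range is limited). The gripper opens to 85 mm and grips with 20 to 120 N. Pads are 22 mm wide; open, the fingers measure 114 mm over their backs; the gripper's body (76 mm by 85 mm) begins 54 mm behind the grasp point. The pads swing forward as they close: fully open they stand 13 mm farther back than shut.
Start: joints at [-64.171, 4.979, 10.078, 95.1, 0, 90], TCP at [0.24, -0.495, 0.231] pointing down, gripper open.
Joint ranges: [-179.16, 179.16], [-48.56, 103.87], [-65.8, 70.77], [-126.05, 130.52], [-82.76, 87.17], [-180, 180]. Speed limits (degrees/s): [127.2, 127.2, 147.25, 180, 180, 180].

INTERFACE

Orientations are given as [roll, pitch, yaw] about the fixed x, y, z axes, in that order (R = Rz(yaw) Ry(pitch) Rx(roll)).
In Python, from workcell import bot, imaging gives the robot as it stands.
- The arm moves only by the tool servo_tool, never from a script. Its argument "moves" is a list that holds one entry, the list of rows, each a list of 7 numbers: the turn, a rotation vector about the tool's x, y, z in rad, then the shift along the tool's x, y, z in cm, then the finger opening in cm, from 0 to 8.54. A call has 1 to 12 rows; each row shifts and turns the pose as measured when the row begins, along the tool's axes as they then stand; what a row does not reach is not made up. A row lasts 1/12 s, in which the tool goes at most 41.7 mm and 7.16 degrees, less where a joint would pass 70% of its speed; a pose out of reach is approached as far as the arm can. A call is refused whole if a number of a shift passes 4.17 or a number of a turn 0.125, either way. A call with a gripper value outside its range is refused whole. The fingers move at their own pace and stop on an object; "force" is the grip in N (left out, the last holds). Time passes only in rows, so rows that do not move let the fingers close. It gives the time, the measured TCP pose, the force and the opening at its end, in the units of the state.
- bot.get_obs(): the state, without advancing time (a new reading comes with each control period).
- imaging.camera(name): name is "scene" or "top" or "wrist"; returns the picture (420x560x3 uint8, blue, green, red); there is no depth.
- imaging.calibration(name): a dict with "fx", "fy", "cx", "cy" (pixels), "camera_from_world" (4x4, takes a point from world to camera coordinates). Camera axes: x right, y down, z forward; pixel columns grow to the right and rows downward; lengths in m; the calibration is good to about 2 mm. A picture is of the moment at which its call begins: read the wrist's pose just before it. calibration takes no time and is no camera call; for the wrist camera it gives the pose at the moment of the call.
- bot.job_done(): hands the job in, once; it reports no verdict.
The state is a dict: "time": time; "q": joint angles; "qd": joint speeds; "joint_efforts": joint torques, N m; "ee_pos": TCP position; "tcp_rot": TCP orientation; "wrist_force": force on the tool from outside, world axes, zero at the start; "torque": the same for the moment, N m; "opening": finger opening in m.
Only numpy, scipy, OpenCV 4.12 (cv2) and the standard library are available. Lean on these libraries where they do the work, as an engineer would, in place of code of your own. Each camera call takes 0.05 s, during which the arm holds its last target.

## Working session

There is one attempt and no reset: what is moved stays moved. The work goes in short steps, Python scripts to look and compute and a tool call to move; the robot and the scene stay as the last step left them, time stands still between calls to the robot, and variables do not carry over. Pictures are saved under pics/ and viewed, and the job is handed in when it is done.

Besides the shell and the picture viewer there is one more tool, called after "Emit:" as a command line: name --argument value ..., lists and objects as JSON in quotes. servo_tool: Moves the arm, as the interface text tells. Its arguments: {"type":"object","properties":{"moves":{"type":"array","items":{"type":"array","items":{"type":"array","items":{"type":"number"}}}},"force":{"type":"number"}},"required":["moves"]}

```bash
mkdir -p pics; ls; python3 - <<'E'
from workcell import bot, imaging
import cv2, numpy as np
print(bot.get_obs(), bot.pinch_z)
for n in ["scene","top","wrist"]:
    cv2.imwrite(f"pics/{n}0.png", imaging.camera(n))
    c=imaging.calibration(n); print(n,c["fx"],c["fy"],c["cx"],c["cy"]); print(np.round(c["camera_from_world"],4))
E
```

```text
pics
{'time': 0.0, 'q': array([-6.41728044e+01,  5.01278251e+00,  1.00351584e+01,  9.50984322e+01,
       -4.91656846e-04,  8.99997263e+01]), 'qd': array([-0.06912923,  0.0506    ,  0.06502105,  0.01373037,  0.04281162,
       -0.03381889]), 'joint_efforts': array([-2.45309471e-03, -5.20383132e+01,  4.64807653e+01,  1.63282268e-02,
       -1.76502226e-04, -1.42399406e-05]), 'ee_pos': array([ 0.23951641, -0.49486952,  0.23057322]), 'tcp_rot': array([-1.79923944e+02,  4.91293076e-04,  2.58274700e+01]), 'wrist_force': array([ 0.50920832,  0.27730065, -0.09702274]), 'torque': array([-0.00968332,  0.00214179,  0.00590375]), 'opening': 0.08500501547048198} 0.0187
scene 536.2149095752509 536.2149095752509 279.838568262823 216.78188648110708
[[-0.3939  0.9191 -0.0068  0.195 ]
 [ 0.7753  0.3283 -0.5396 -0.474 ]
 [-0.4937 -0.2179 -0.8419  1.5655]
 [ 0.      0.      0.      1.    ]]
top 482.0044482067194 482.0044482067194 289.6481866155359 216.2849641276895
[[-0.0027 -1.     -0.0056  0.0524]
 [-0.9927  0.0034 -0.1205  0.6029]
 [ 0.1206  0.0052 -0.9927  0.9658]
 [ 0.      0.      0.      1.    ]]
wrist 363.482572517765 363.482572517765 276.6851465398081 207.46453808113057
[[ 0.4361 -0.8999 -0.     -0.5505]
 [-0.852  -0.4129  0.3217 -0.0417]
 [-0.2895 -0.1403 -0.9468  0.3794]
 [ 0.      0.      0.      1.    ]]
```

View pics/scene0.png

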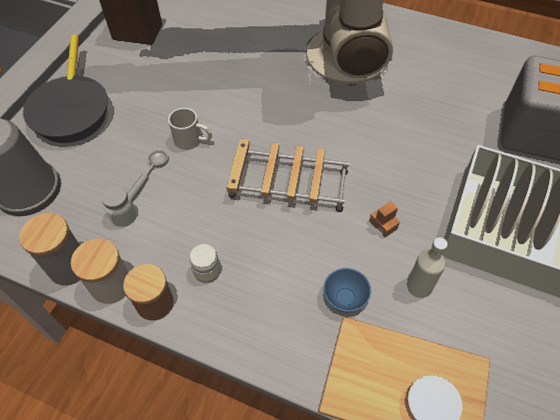

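View pics/top0.png

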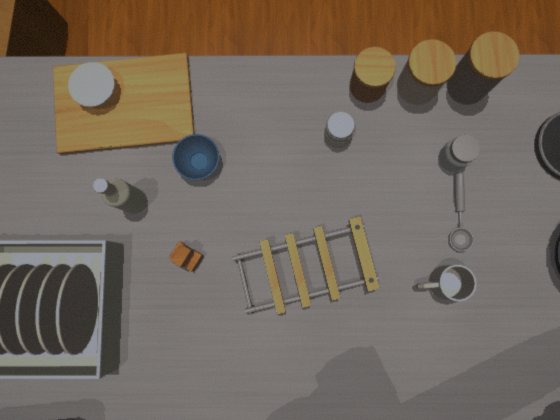

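View pics/wrist0.png

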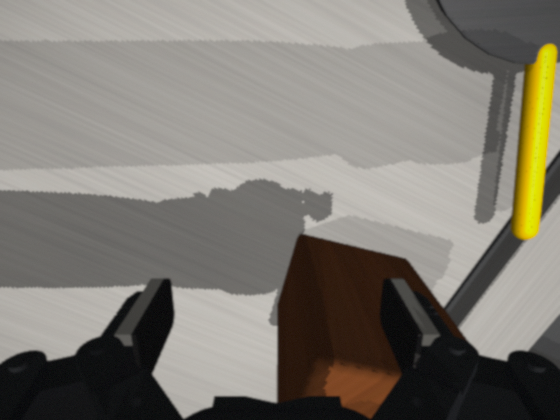

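```bash
python3 - <<'E'
import cv2
a=cv2.imread("pics/top0.png"); b=cv2.imread("pics/scene0.png")
cv2.imwrite("pics/z1.png",cv2.resize(a[200:325,140:390],None,fx=3.2,fy=3.2,interpolation=cv2.INTER_CUBIC))
cv2.imwrite("pics/z2.png",cv2.resize(b[190:250,355:415],None,fx=8,fy=8,interpolation=cv2.INTER_CUBIC))
cv2.imwrite("pics/z3.png",cv2.resize(a[235:280,160:215],None,fx=10,fy=10,interpolation=cv2.INTER_CUBIC))
E
```

```text
(no output)
```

View pics/z1.png

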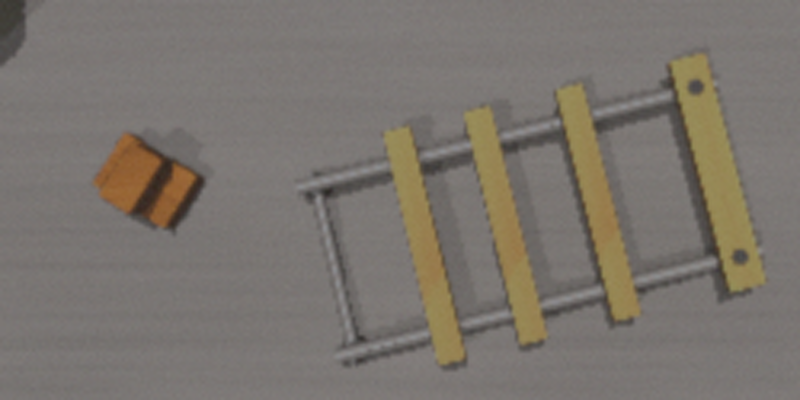

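View pics/z2.png

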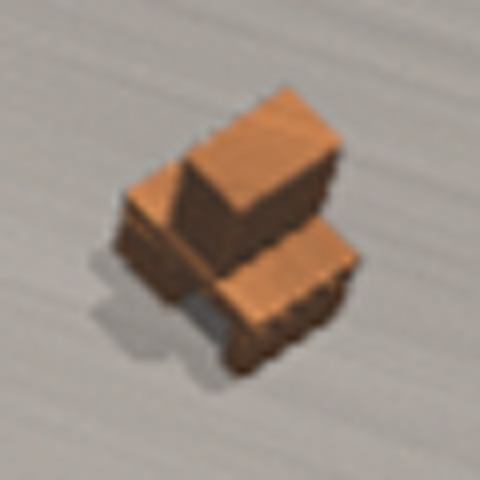

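View pics/z3.png

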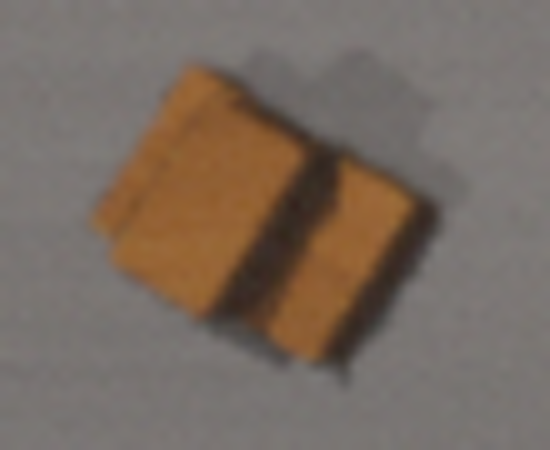

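```bash
cat > h.py <<'E'
import cv2, numpy as np, json
from workcell import bot, imaging
def cal(n):
    c=imaging.calibration(n); K=np.array([[c["fx"],0,c["cx"]],[0,c["fy"],c["cy"]],[0,0,1]]); return K,np.array(c["camera_from_world"])
def ray(n,uv,C=None):
    K,T=C or cal(n); d=np.linalg.inv(K)@np.array([uv[0],uv[1],1.]); R=T[:3,:3]; o=-R.T@T[:3,3]; return o,R.T@d
def onz(n,uv,z,C=None):
    o,d=ray(n,uv,C); return o+d*(z-o[2])/d[2]
def tri(n1,uv1,n2,uv2,C1=None,C2=None):
    a,d=ray(n1,uv1,C1); b,e=ray(n2,uv2,C2); A=np.stack([d,-e],1); s=np.linalg.lstsq(A,b-a,rcond=None)[0]
    p=a+d*s[0]; q=b+e*s[1]; return (p+q)/2, np.linalg.norm(p-q)
def proj(n,p,C=None):
    K,T=C or cal(n); v=K@(T[:3,:3]@np.asarray(p)+T[:3,3]); return v[:2]/v[2]
E
python3 - <<'E'
from h import *
out={}
for n,roi in [("top",(205,325,215,390)),("scene",(130,215,220,335))]:
    im=cv2.imread(f"pics/{n}0.png"); y0,y1,x0,x1=roi
    hsv=cv2.cvtColor(im,cv2.COLOR_BGR2HSV)
    m=((hsv[...,1]>95)&(hsv[...,2]>(90 if n=="top" else 120))).astype(np.uint8); k=np.zeros_like(m);k[y0:y1,x0:x1]=1;m*=k
    cs=[c for c in cv2.findContours(m,cv2.RETR_EXTERNAL,cv2.CHAIN_APPROX_NONE)[0] if cv2.contourArea(c)>100]
    L=[]
    for c in cs:
        M=cv2.moments(c); L.append(((M['m10']/M['m00'],M['m01']/M['m00']),cv2.minAreaRect(c)))
    L.sort(key=lambda t:t[0][0],reverse=(n=="top"))
    out[n]=L
    for t in L: print(n,np.round(t[0],1),np.round(t[1][0],1),np.round(t[1][1],1),round(t[1][2],1))
for a,b in zip(out["top"],out["scene"]):
    p,e=tri("top",a[1][0],"scene",b[1][0]); print(np.round(p,4),round(e,4), np.round(onz("top",a[1][0],.058),4),np.round(onz("scene",b[1][0],.058),4))
    bx=cv2.boxPoints(a[1]); W=np.array([onz("top",q,.058) for q in bx])[:,:2]
    ed=np.diff(np.vstack([W,W[:1]]),axis=0); l=np.linalg.norm(ed,axis=1); i=l.argmax(); print("  dims",np.round(l*1000,1), np.degrees(np.arctan(ed[i,1]/ed[i,0])))
# gauge
# fin top corners, read by eye
top=[(160+23.5,235+9.5),(160+31,235+15.0)]
E
```

```text
top [363.5 253.8] [363.6 253.6] [73.7 11.6] 75.3
top [326.4 263.2] [326.4 262.9] [73.7  9. ] 75.7
top [297.7 270.4] [297.5 270.1] [73.7  8.7] 76.0
top [272.4 276.6] [272.5 276.4] [73.8  8.6] 76.7
scene [237.9 164.2] [237.9 163.8] [10.  51.2] 14.6
scene [269.9 168.1] [269.8 167.8] [ 8.  50.6] 12.2
scene [294.9 171.5] [294.9 171. ] [ 7.9 51. ] 10.3
scene [317.  174.2] [317.  173.8] [ 7.7 51.1] 8.4
[ 0.5241 -0.098   0.0504] 0.0027 [ 0.5242 -0.0982  0.058 ] [ 0.5289 -0.0936  0.058 ]
  dims [ 23.6 147.6  23.2 147.5] 13.480964938181371
[ 0.5056 -0.0224  0.0509] 0.0027 [ 0.5058 -0.0232  0.058 ] [ 0.5102 -0.0188  0.058 ]
  dims [ 18.4 147.3  18.  147.3] 13.638687306824105
[0.4912 0.0362 0.0508] 0.0028 [0.4916 0.035  0.058 ] [0.4959 0.0395 0.058 ]
  dims [ 17.7 147.1  17.4 147.1] 13.79437152897265
[0.4786 0.0871 0.0506] 0.0034 [0.4792 0.0852 0.058 ] [0.4833 0.0904 0.058 ]
  dims [ 17.4 147.1  17.1 147. ] 13.442592814118514
```

```bash
python3 - <<'E'
from h import *
t=(np.array([(235,100),(322,150),(210,315),(110,245)])+.5)/10-.5+[160,235]
s=(np.array([(290,90),(343,147),(238,210),(185,157)])+.5)/8-.5+[355,190]
print(tri("top",t.mean(0),"scene",s.mean(0)))
W=np.array([onz("top",q,.072) for q in t]); print(np.round(W,4),W.mean(0))
W2=np.array([onz("scene",q,.072) for q in s]); print(np.round(W2,4),W2.mean(0))
e=W[1]-W[2]; print(np.degrees(np.arctan2(e[1],e[0])))
e=W2[0]-W2[3]; print(np.degrees(np.arctan2(e[1],e[0])));e=W2[2]-W2[3]; print(np.degrees(np.arctan2(e[1],e[0])))
# plan move: tool to above
o=bot.get_obs(); from scipy.spatial.transform import Rotation as R
E
```

```text
(array([0.5215568 , 0.2692448 , 0.06868656]), np.float64(0.005617089813893464))
[[0.5427 0.2631 0.072 ]
 [0.5327 0.2455 0.072 ]
 [0.5001 0.2671 0.072 ]
 [0.514  0.2873 0.072 ]] [0.52238701 0.26576166 0.072     ]
[[0.5    0.2726 0.072 ]
 [0.5127 0.2917 0.072 ]
 [0.544  0.2711 0.072 ]
 [0.533  0.2524 0.072 ]] [0.52243065 0.27196225 0.072     ]
-33.41631790767892
148.49104321239764
59.415744396768545
```

```bash
cat >> h.py <<'E'
from scipy.spatial.transform import Rotation as Rt
def tool():
    o=bot.get_obs(); return np.array(o["ee_pos"]),Rt.from_euler("xyz",o["tcp_rot"],degrees=True).as_matrix(),o
def plan(pos,yaw):
    p,R,o=tool(); Rg=Rt.from_euler("xyz",[180,0,yaw],degrees=True).as_matrix()
    print("t",round(o["time"],2),"pos",np.round(p,4),"rot",np.round(o["tcp_rot"],2),"open",round(o["opening"],4),"F",np.round(o["wrist_force"],2))
    print("tool-frame shift cm",np.round(R.T@(np.array(pos)-p)*100,2),"rotvec",np.round(Rt.from_matrix(R.T@Rg).as_rotvec(),4))
E
python3 - <<'E'
from h import *
K,T=cal("wrist"); p,R,o=tool()
c=-T[:3,:3].T@T[:3,3]; print("cam in tool",R.T@(c-p),"axis",R.T@T[2,:3],"xaxis",R.T@T[0,:3])
plan((.38,0.0,.30),13.6)
E
```

```text
cam in tool [ 0.08287114  0.00048151 -0.14195101] axis [-0.3217371   0.00114293  0.94682836] xaxis [ 5.52188511e-04  9.99999328e-01 -1.01948106e-03]
t 0.15 pos [ 0.2396 -0.4949  0.2307] rot [-179.94   -0.     25.83] open 0.0856 F [-0.01 -0.06 -0.55]
tool-frame shift cm [ 34.2  -38.44  -6.89] rotvec [-1.000e-03  1.000e-04  2.134e-01]
```

Emit:
servo_tool --moves '[[[0,0,0,2.9,-2.85,0,8.5],[0,0,0,2.9,-2.85,0,8.5],[0,0,0,2.9,-2.85,0,8.5],[0,0,0,2.9,-2.85,0,8.5],[0,0,0,2.9,-2.85,0,8.5],[0,0,0,2.9,-2.85,0,8.5],[0,0,0,2.9,-2.85,0,8.5],[0,0,0,2.9,-2.85,0,8.5],[0,0,0,2.9,-2.85,0.3,8.5],[0,0,0,2.9,-2.85,0.5,8.5],[0,0,0,2.9,-2.85,0.5,8.5],[0,0,0,2.9,-2.85,0.5,8.5]]]'

```text
time: 1.15
ee_pos: [0.4043, -0.0282, 0.2093]
tcp_rot: [-179.7, -0.1, 25.1]
wrist_force: [0.8, -0.8, -0.1]
opening: 0.085
```

```bash
python3 - <<'E'
from h import *
plan((.42,-.005,.19),13.6)
E
```

```text
t 1.15 pos [ 0.4043 -0.0282  0.2093] rot [-1.7971e+02 -7.0000e-02  2.5060e+01] open 0.085 F [ 0.78 -0.77 -0.14]
tool-frame shift cm [ 2.4  -1.42  1.94] rotvec [-0.0052 -0.0007  0.2   ]
```

Emit:
servo_tool --moves '[[[-0.003,0,0.1,1.2,-0.7,1.0,8.5],[-0.002,0,0.1,1.2,-0.6,0.9,8.5],[0,0,0,0,0,0,8.5],[0,0,0,0,0,0,8.5]]]'

```text
time: 1.48
ee_pos: [0.4225, 0.0017, 0.1882]
tcp_rot: [-179.9, 0.0, 13.9]
wrist_force: [0.2, -0.5, 0.2]
opening: 0.085
```

```bash
python3 - <<'E'
from h import *
plan((.42,-.005,.19),13.6)
K,T=cal("wrist"); im=imaging.camera("wrist"); cv2.imwrite("pics/w1.png",im); np.savez("w1.npz",K=K,T=T)
E
```

```text
t 1.48 pos [0.4225 0.0017 0.1882] rot [-1.799e+02  2.000e-02  1.385e+01] open 0.085 F [ 0.24 -0.52  0.21]
tool-frame shift cm [-0.41  0.59 -0.18] rotvec [-0.0017  0.0004  0.0044]
```

View pics/w1.png

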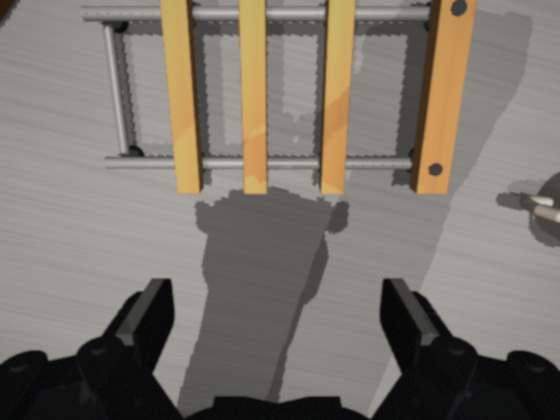

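```bash
python3 - <<'E'
import cv2
a=cv2.imread("pics/w1.png")
cv2.imwrite("pics/z4.png",cv2.resize(a[130:205,160:310],None,fx=5,fy=5,interpolation=cv2.INTER_CUBIC))
cv2.imwrite("pics/z5.png",cv2.resize(a[130:205,310:480],None,fx=4.6,fy=4.6,interpolation=cv2.INTER_CUBIC))
E
```

```text
(no output)
```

View pics/z4.png

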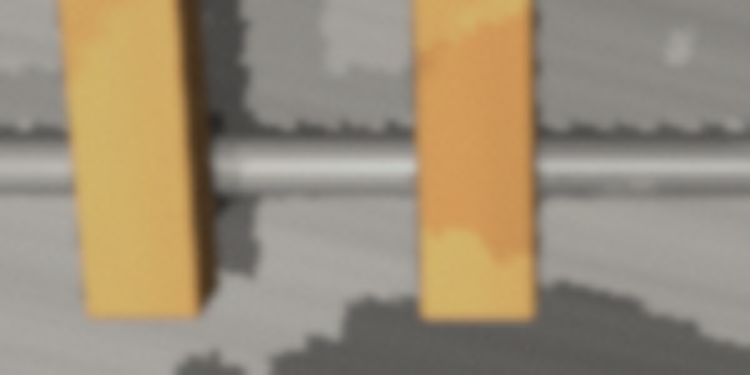

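View pics/z5.png

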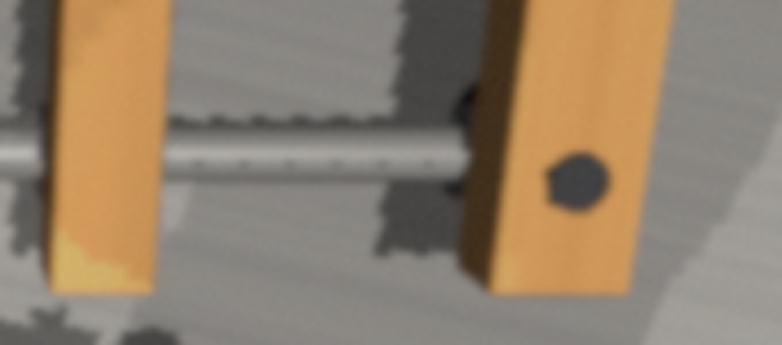

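```bash
python3 - <<'E'
from h import *
d=np.load("w1.npz"); C=(d["K"],d["T"])
P={"bar":[(416.9,193.8),(446.7,193.8)],"s1":[(320.8,193.6),(343.2,193.6)],"s2":[(244.1,193.8),(267.1,193.8)],"s3":[(177.3,193.4),(199.5,193.2)]}
W={k:np.array([onz("",q,.058,C) for q in v])[:,:2] for k,v in P.items()}
for k,v in W.items(): print(k,np.round(v,4),"w",np.linalg.norm(v[1]-v[0]))
pts=np.vstack(list(W.values())); vx,vy,x0,y0=cv2.fitLine(pts.astype(np.float32),cv2.DIST_L2,0,0,0).ravel()
if vy<0: vx,vy=-vx,-vy
print("yaw", np.degrees(np.arctan2(-vx,vy)))
yv=np.array([vx,vy]); xv=np.array([vy,-vx])
for k,v in W.items():
    c=v.mean(0); print(k,"end",np.round(c,4),"centre",np.round(c+.075*xv,4),"row",round(float(c@yv),4))
E
```

```text
bar [[ 0.4507 -0.1046]
 [ 0.4562 -0.1272]] w 0.02325409684494817
s1 [[ 0.4328 -0.0318]
 [ 0.437  -0.0488]] w 0.017482443859228845
s2 [[0.4183 0.0263]
 [0.4226 0.0089]] w 0.017958821932668
s3 [[0.4061 0.077 ]
 [0.4104 0.0602]] w 0.017343741616890975
yaw 13.802859
bar end [ 0.4535 -0.1159] centre [ 0.5263 -0.098 ] row -0.2208
s1 end [ 0.4349 -0.0403] centre [ 0.5077 -0.0224] row -0.1429
s2 end [0.4204 0.0176] centre [0.4933 0.0355] row -0.0832
s3 end [0.4082 0.0686] centre [0.4811 0.0865] row -0.0308
```

```bash
python3 - <<'E'
from h import *
for i in range(8):
    y=np.radians(13.85-5.73*i); w=np.array([.5,3.79]); print(np.round([np.cos(y)*w[0]+np.sin(y)*w[1], np.sin(y)*w[0]-np.cos(y)*w[1]],1))
E
```

```text
[ 1.4 -3.6]
[ 1.  -3.7]
[ 0.7 -3.8]
[ 0.3 -3.8]
[-0.1 -3.8]
[-0.5 -3.8]
[-0.9 -3.7]
[-1.2 -3.6]
```

Emit:
servo_tool --moves '[[[0,0,0.1,1.4,-3.6,0,8.5],[0,0,0.1,1.0,-3.7,0,8.5],[0,0,0.1,0.7,-3.8,0,8.5],[0,0,0.1,0.3,-3.8,0,8.5],[0,0,0.1,-0.1,-3.8,0,8.5],[0,0,0.1,-0.5,-3.8,0,8.5],[0,0,0.1,-0.9,-3.7,0,8.5],[0,0,0.1,-1.2,-3.6,0,8.5],[0,0,0,0,0,0.5,8.5],[0,0,0,0,0,0,8.5]]]'

```text
time: 2.37
ee_pos: [0.4023, -0.0063, 0.2161]
tcp_rot: [-166.7, 3.9, -9.9]
wrist_force: [0.4, 0.9, -0.5]
opening: 0.085
```

```bash
python3 - <<'E'
from h import *
plan((.462,.305,.18),-32)
K,T=cal("wrist"); im=imaging.camera("wrist"); cv2.imwrite("pics/w2.png",im); np.savez("w2.npz",K=K,T=T)
E
```

```text
t 2.37 pos [ 0.4023 -0.0063  0.2161] rot [-166.68    3.92   -9.88] open 0.085 F [ 0.41  0.93 -0.45]
tool-frame shift cm [  0.79 -30.02  10.77] rotvec [-0.2163  0.1121  0.3763]
```

View pics/w2.png

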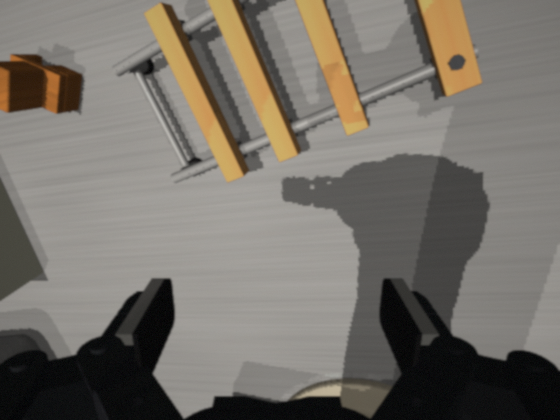

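```bash
python3 - <<'E'
from h import *
o=bot.get_obs(); print(o["q"],o["qd"],o["wrist_force"],o["joint_efforts"])
E
```

```text
[-10.23543533 -12.28794311  -8.88768227  97.37772169  13.28090322
 179.60661195] [ 1.73432108  0.44237625  0.4899807  -0.42998222 -0.08458322  0.84005237] [ 0.66342728 -0.32245288  0.56737291] [ 3.73279021e-03 -3.08647549e+01  4.42307210e+01  4.69098408e-01
  8.34613591e-01  4.22831182e-02]
```

```bash
python3 - <<'E'
from h import *
plan((.522,.268,.2),10)
plan((.522,.268,.2),4.3)
E
```

```text
t 2.42 pos [ 0.4024 -0.0061  0.2166] rot [-166.69    3.89   -9.85] open 0.0851 F [ 0.66 -0.32  0.57]
tool-frame shift cm [  7.19 -28.     7.83] rotvec [-0.2416  0.0266 -0.3527]
t 2.42 pos [ 0.4024 -0.0061  0.2166] rot [-166.69    3.89   -9.85] open 0.0851 F [ 0.66 -0.32  0.57]
tool-frame shift cm [  7.19 -28.     7.83] rotvec [-0.2394  0.0385 -0.2537]
```

Emit:
servo_tool --moves '[[[-0.06,0.007,-0.088,0,0,-0.3,8.5],[-0.06,0.007,-0.088,0,0,0,8.5],[-0.06,0.007,-0.088,0,0,0,8.5],[-0.06,0.007,-0.088,0,0,0,8.5]]]'

```text
time: 2.75
ee_pos: [0.4037, -0.0096, 0.2196]
tcp_rot: [179.5, -0.2, 10.7]
wrist_force: [-1.0, -0.5, -0.3]
opening: 0.0853
```

```bash
python3 - <<'E'
from h import *
plan((.522,.268,.2),10)
p,R,o=tool(); print(o["q"])
y0=o["tcp_rot"][2]; w=(np.array([.522,.268])-p[:2])*100/19
for i in range(19):
    y=np.radians(y0+7.0*i); print(np.round([np.cos(y)*w[0]+np.sin(y)*w[1], np.sin(y)*w[0]-np.cos(y)*w[1]],2))
E
```

```text
t 2.75 pos [ 0.4037 -0.0096  0.2196] rot [ 1.7951e+02 -1.6000e-01  1.0650e+01] open 0.0853 F [-0.95 -0.51 -0.35]
tool-frame shift cm [ 16.76 -25.11   1.79] rotvec [ 0.0086 -0.0028  0.0114]
[ -1.05105202 -15.37548993 -10.08354428  95.03941499  -0.44971735
 168.2960868 ]
[ 0.88 -1.32]
[ 1.04 -1.2 ]
[ 1.18 -1.07]
[ 1.3  -0.92]
[ 1.4  -0.75]
[ 1.48 -0.58]
[ 1.54 -0.39]
[ 1.58 -0.2 ]
[ 1.59 -0.01]
[1.58 0.19]
[1.54 0.38]
[1.49 0.56]
[1.41 0.74]
[1.31 0.91]
[1.19 1.06]
[1.05 1.19]
[0.89 1.31]
[0.73 1.41]
[0.55 1.49]
```

Emit:
servo_tool --moves '[[[0.008,-0.002,-0.122,0.9,-1.3,0,8.5],[0,0,-0.122,1.0,-1.2,0,8.5],[0,0,-0.122,1.2,-1.1,0,8.5],[0,0,-0.122,1.3,-0.9,0,8.5],[0,0,-0.122,1.4,-0.75,0,8.5],[0,0,-0.122,1.5,-0.6,0,8.5],[0,0,-0.122,1.5,-0.4,0,8.5],[0,0,-0.122,1.6,-0.2,0,8.5],[0,0,-0.122,1.6,0,0,8.5],[0,0,-0.122,1.6,0.2,0,8.5],[0,0,-0.122,1.5,0.4,0,8.5],[0,0,-0.122,1.5,0.6,0,8.5]]]'

```text
time: 3.75
ee_pos: [0.4799, 0.1784, 0.2203]
tcp_rot: [179.5, 0.6, 96.7]
wrist_force: [-0.5, 0.1, -0.7]
opening: 0.0853
```

Emit:
servo_tool --moves '[[[0,0,-0.122,1.4,0.75,0,8.5],[0,0,-0.122,1.3,0.9,0,8.5],[0,0,-0.122,1.2,1.1,0,8.5],[0,0,-0.122,1.0,1.2,0.3,8.5],[0,0,-0.122,0.9,1.3,0.4,8.5],[0,0,-0.122,0.7,1.4,0.5,8.5],[0,0,-0.122,0.6,1.5,0.5,8.5],[0,0,0,0,0,0,8.5]]]'

```text
time: 4.42
ee_pos: [0.5224, 0.293, 0.2002]
tcp_rot: [-179.8, 1.0, 147.4]
wrist_force: [1.1, -0.0, -0.5]
opening: 0.0851
```

```bash
python3 - <<'E'
from h import *
plan((.522,.268,.2),148)
p,R,o=tool(); print(o["q"])
K,T=cal("wrist"); im=imaging.camera("wrist"); cv2.imwrite("pics/w3.png",im); np.savez("w3.npz",K=K,T=T)
E
```

```text
t 4.42 pos [0.5224 0.293  0.2002] rot [-179.81    1.    147.45] open 0.0851 F [ 1.08 -0.   -0.49]
tool-frame shift cm [-1.31 -2.13  0.05] rotvec [-0.0033  0.0175 -0.0097]
[29.74884989 10.94968173 13.26511906 92.01411989 -0.976407   62.30264942]
```

View pics/w3.png

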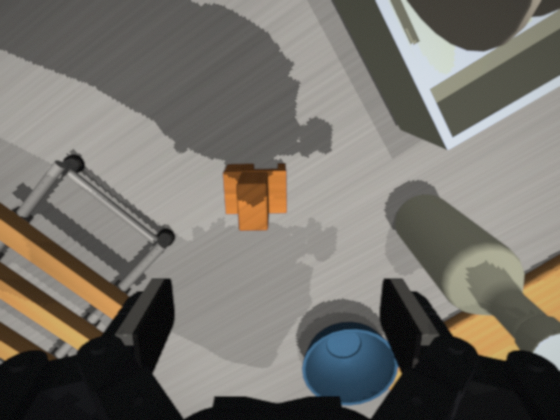

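```bash
python3 - <<'E'
from h import *
a=cv2.imread("pics/w3.png")
cv2.imwrite("pics/z6.png",cv2.resize(a[150:240,210:300],None,fx=6,fy=6,interpolation=cv2.INTER_CUBIC))
print("soap cap",onz("top",(100.5,185.5),.185), onz("top",(118,194),.12),onz("scene",(440,244),.185))
print("bowl",onz("top",(196,158),.045))
E
```

```text
soap cap [0.64164505 0.38775061 0.185     ] [0.63718394 0.37961899 0.12      ] [0.64044941 0.39140722 0.185     ]
bowl [0.72575314 0.24643452 0.045     ]
```

View pics/z6.png

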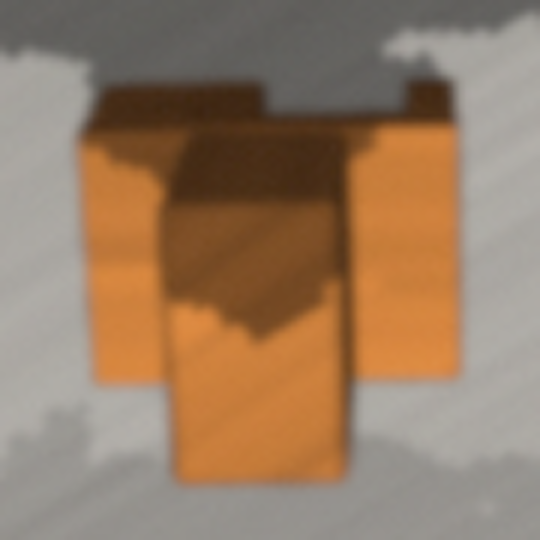

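```bash
python3 - <<'E'
from h import *
d=np.load("w3.npz"); C=(d["K"],d["T"])
def f(L,z):
    px=(np.array(L)+.5)/6-.5+[210,150]; W=np.array([onz("",q,z,C) for q in px]); c=W.mean(0)
    e=W[1]-W[0]; g=W[2]-W[3]
    print(np.round(px.mean(0),1),np.round(c,4),"len",np.round([np.linalg.norm(e),np.linalg.norm(g),np.linalg.norm(W[0]-W[3]),np.linalg.norm(W[1]-W[2])],4), "y dirs yaw",[np.degrees(np.arctan2(-v[0],v[1])) for v in (e,g)],"x dirs",[np.degrees(np.arctan2(v[1],v[0])) for v in (W[0]-W[3],W[1]-W[2])]); return px,c
px,c=f([(180,482),(347,482),(338,205),(168,205)],.072)
f([(97,382),(460,379),(457,127),(82,133)],.032)
# height from top+wrist
t=(np.array([(235,100),(322,150),(210,315),(110,245)])+.5)/10-.5+[160,235]
print(tri("top",t.mean(0),"",px.mean(0),None,C))
plan((c[0],c[1],.12),148)
E
```

```text
[252.6 206.8] [0.5218 0.2701 0.072 ] len [0.0224 0.0218 0.0385 0.0385] y dirs yaw [np.float64(-32.42268447707245), np.float64(-32.45799091592763)] x dirs [np.float64(-32.22278638871259), np.float64(-31.3099535054826)]
[255.2 192.1] [0.5219 0.2696 0.032 ] len [0.0549 0.0545 0.0387 0.0391] y dirs yaw [np.float64(-31.930298336770615), np.float64(-31.527228590557783)] x dirs [np.float64(-32.01457491245939), np.float64(-31.38055221454585)]
(array([0.52317581, 0.26794182, 0.06355498]), np.float64(0.00103312869032484))
t 4.47 pos [0.5221 0.292  0.2008] rot [-179.8     1.02  147.08] open 0.0852 F [ 0.83 -0.28 -0.14]
tool-frame shift cm [-1.02 -1.83  8.1 ] rotvec [-0.0036  0.0177 -0.0161]
```

Emit:
servo_tool --moves '[[[-0.0036,0.0177,-0.0161,-0.5,-0.9,1.5,8.5],[0,0,0,-0.5,-0.9,2.0,8.5],[0,0,0,0,0,2.0,8.5],[0,0,0,0,0,2.0,8.5],[0,0,0,0,0,1,8.5],[0,0,0,0,0,0,8.5]]]'

```text
time: 4.97
ee_pos: [0.5211, 0.2691, 0.1156]
tcp_rot: [179.9, 0.2, 147.4]
wrist_force: [-0.1, -0.7, 0.1]
opening: 0.0849
```

```bash
python3 - <<'E'
from h import *
plan((.5218,.2698,.042),147.9)
K,T=cal("wrist"); im=imaging.camera("wrist"); cv2.imwrite("pics/w4.png",im); np.savez("w4.npz",K=K,T=T)
E
```

```text
t 4.97 pos [0.5211 0.2691 0.1156] rot [179.86   0.19 147.4 ] open 0.0849 F [-0.08 -0.74  0.14]
tool-frame shift cm [0.   0.08 7.36] rotvec [ 0.0024  0.0034 -0.0087]
```

View pics/w4.png

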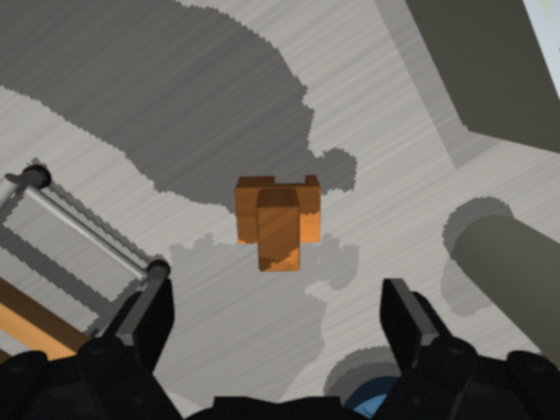

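```bash
python3 - <<'E'
from h import *
d=np.load("w3.npz"); C3=(d["K"],d["T"]);d=np.load("w4.npz"); C4=(d["K"],d["T"])
a=cv2.imread("pics/w4.png"); cv2.imwrite("pics/z7.png",cv2.resize(a[165:285,220:340],None,fx=5,fy=5,interpolation=cv2.INTER_CUBIC))
for p,q in [((239.6,229.9),(259.5,270.7)),((267.4,229.9),(299,270.7))]:
    print(tri("",p,"",q,C3,C4))
E
```

```text
(array([0.53278119, 0.24974383, 0.07006848]), np.float64(0.00022109922937904957))
(array([0.54424273, 0.26931106, 0.07181428]), np.float64(3.578454402026455e-06))
```

View pics/z7.png

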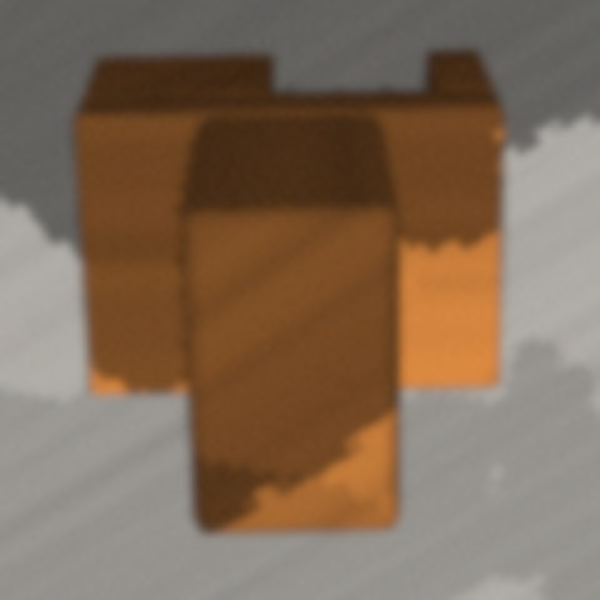

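Emit:
servo_tool --moves '[[[0.0024,0.0034,-0.0087,0,0.08,2.5,8.5],[0,0,0,0,0,2.5,8.5],[0,0,0,0,0,1.5,8.5],[0,0,0,0,0,0.7,8.5],[0,0,0,0,0,0,8.5]]]' --force 40

```text
time: 5.43
ee_pos: [0.5254, 0.2714, 0.051]
tcp_rot: [179.4, 0.4, 147.7]
wrist_force: [-0.7, -1.0, 0.9]
opening: 0.0848
```

```bash
python3 - <<'E'
from h import *
plan((.5217,.2700,.042),147.9)
E
```

```text
t 5.43 pos [0.5254 0.2714 0.051 ] rot [179.44   0.36 147.73] open 0.0848 F [-0.68 -1.01  0.87]
tool-frame shift cm [ 0.25 -0.33  0.89] rotvec [ 0.0098  0.0063 -0.003 ]
```

Emit:
servo_tool --moves '[[[0.0098,0.0063,-0.003,0.25,-0.33,0.5,8.5],[0,0,0,0,0,0.4,8.5],[0,0,0,0,0,0,8.5]]]'

```text
time: 5.68
ee_pos: [0.5228, 0.2707, 0.0453]
tcp_rot: [179.8, 0.1, 147.9]
wrist_force: [-0.3, 0.3, -0.6]
opening: 0.0847
```

```bash
python3 - <<'E'
from h import *
plan((.5217,.2700,.042),147.9)
E
```

```text
t 5.68 pos [0.5228 0.2707 0.0453] rot [1.7984e+02 1.0000e-01 1.4789e+02] open 0.0847 F [-0.26  0.35 -0.56]
tool-frame shift cm [ 0.06 -0.12  0.33] rotvec [ 0.0027  0.0017 -0.0002]
```

Emit:
servo_tool --moves '[[[0.003,0.002,0,0.06,-0.12,0.35,8.5],[0,0,0,0,0,0,8.5],[0,0,0,0,0,0,2.0],[0,0,0,0,0,0,2.0],[0,0,0,0,0,0,2.0],[0,0,0,0,0,0,2.0],[0,0,0,0,0,0,2.0],[0,0,0,0,0,0,2.0],[0,0,0,0,0,0,2.0]]]' --force 40

```text
time: 6.43
ee_pos: [0.5228, 0.2706, 0.0443]
tcp_rot: [179.8, 0.1, 147.9]
wrist_force: [0.2, 0.8, -0.7]
opening: 0.023
```

```bash
python3 - <<'E'
from h import *
plan((.5217,.2700,.042),147.9)
E
```

```text
t 6.43 pos [0.5228 0.2706 0.0443] rot [1.7985e+02 9.0000e-02 1.4788e+02] open 0.023 F [ 0.24  0.84 -0.75]
tool-frame shift cm [ 0.07 -0.11  0.23] rotvec [ 0.0027  0.0015 -0.0004]
```

Emit:
servo_tool --moves '[[[0,0,0,0,0,-1.5,2.0],[0,0,0,0,0,-2.5,2.0],[0,0,0,0,0,-3,2.0],[0,0,0,0,0,-3,2.0],[0,0,0,0,0,-2,2.0],[0,0,0,0,0,0,2.0]]]'

```text
time: 6.93
ee_pos: [0.5201, 0.2692, 0.1649]
tcp_rot: [-179.7, -0.2, 147.9]
wrist_force: [-0.3, -0.4, -1.1]
opening: 0.0234
```

```bash
python3 - <<'E'
from h import *
plan((.5091,-.0313,.155),193.7)
p,R,o=tool();y0=o["tcp_rot"][2]; w=(np.array([.5091,-.0313])-p[:2])*100/10
for i in range(10):
    y=np.radians(y0+5.73*min(i,8)); print(np.round([np.cos(y)*w[0]+np.sin(y)*w[1], np.sin(y)*w[0]-np.cos(y)*w[1]],2))
E
```

```text
t 6.93 pos [0.5201 0.2692 0.1649] rot [-1.7972e+02 -1.7000e-01  1.4788e+02] open 0.0234 F [-0.34 -0.36 -1.05]
tool-frame shift cm [-15.05 -26.03   1.08] rotvec [-0.0035 -0.0048 -0.7998]
[-1.5 -2.6]
[-1.24 -2.74]
[-0.96 -2.85]
[-0.67 -2.93]
[-0.37 -2.98]
[-0.07 -3.01]
[ 0.23 -3.  ]
[ 0.53 -2.96]
[ 0.82 -2.89]
[ 0.82 -2.89]
```

Lifted (opening 23 mm, wrist z −1 N matches the gauge's weight).

Emit:
servo_tool --moves '[[[-0.003,-0.005,-0.1,-1.5,-2.6,0,2.0],[0,0,-0.1,-1.2,-2.7,0,2.0],[0,0,-0.1,-1.0,-2.85,0,2.0],[0,0,-0.1,-0.7,-2.9,0,2.0],[0,0,-0.1,-0.4,-3.0,0,2.0],[0,0,-0.1,-0.1,-3.0,0,2.0],[0,0,-0.1,0.2,-3.0,0,2.0],[0,0,-0.1,0.5,-3.0,0,2.0],[0,0,0,0.8,-2.9,0,2.0],[0,0,0,0.8,-1.5,0,2.0],[0,0,0,0,-0.5,0,2.0],[0,0,0,0,0,0,2.0]]]'

```text
time: 7.93
ee_pos: [0.5101, -0.0341, 0.1519]
tcp_rot: [180.0, -0.6, -163.8]
wrist_force: [0.1, 0.0, -2.1]
opening: 0.023
```

```bash
python3 - <<'E'
from h import *
plan((.5091,-.0313,.14),193.7)
E
```

```text
t 7.93 pos [ 0.5101 -0.0341  0.1519] rot [ 180.     -0.56 -163.79] open 0.023 F [ 0.09  0.01 -2.11]
tool-frame shift cm [0.01 0.3  1.19] rotvec [-0.0002 -0.0098  0.0438]
```

Emit:
servo_tool --moves '[[[0,-0.01,0.044,0,0.3,0.8,2.0],[0,0,0,0,0,0.4,2.0],[0,0,0,0,0,0,2.0]]]'

```text
time: 8.18
ee_pos: [0.509, -0.0299, 0.1375]
tcp_rot: [179.9, -0.1, -166.4]
wrist_force: [-0.5, 0.7, -2.4]
opening: 0.0233
```

```bash
python3 - <<'E'
from h import *
plan((.5091,-.0313,.14),193.7)
K,T=cal("wrist"); im=imaging.camera("wrist"); cv2.imwrite("pics/w5.png",im); np.savez("w5.npz",K=K,T=T)
E
```

```text
t 8.18 pos [ 0.509  -0.0299  0.1375] rot [ 1.7994e+02 -8.0000e-02 -1.6637e+02] open 0.0233 F [-0.53  0.67 -2.43]
tool-frame shift cm [ 0.03 -0.14 -0.25] rotvec [ 0.0011 -0.0013 -0.0013]
```

View pics/w5.png

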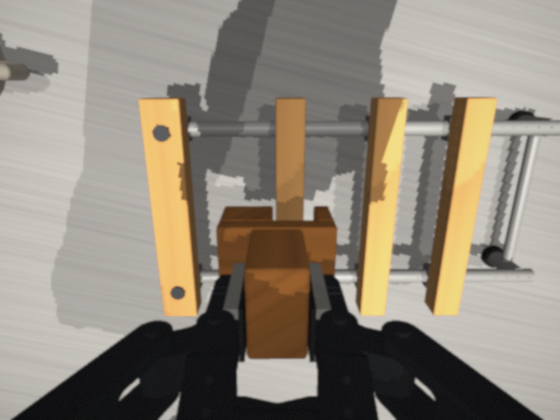

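```bash
python3 - <<'E'
from h import *
a=cv2.imread("pics/w5.png"); cv2.imwrite("pics/z8.png",cv2.resize(a[85:255,180:350],None,fx=3.5,fy=3.5,interpolation=cv2.INTER_CUBIC))
E
```

View pics/z8.png

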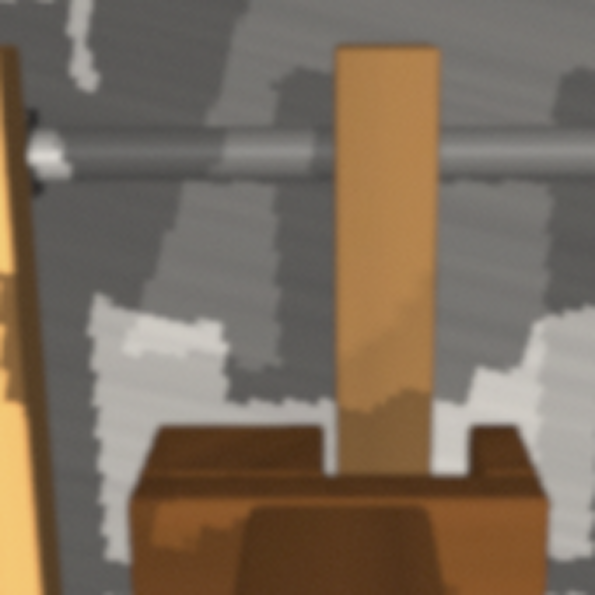

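```bash
cat >> h.py <<'E'
YV=np.array([-np.sin(np.radians(13.7)),np.cos(np.radians(13.7))])
def row(uv,z,C): return float(onz("",uv,z,C)[:2]@YV)
E
python3 - <<'E'
from h import *
d=np.load("w5.npz"); C=(d["K"],d["T"])
f=lambda x,y:((x+.5)/3.5-.5+180,(y+.5)/3.5-.5+85)
zu=.1375-.0443
r={}
print("tcp row",np.array([.509,-.0299])@YV)
for n,x,y,z in [("foot-",157,427,zu),("foot+",323,427,zu),("leg-",471,428,zu),("leg+",517,428,zu),("bridge-",133,497,zu+.032),("bridge+",547,497,zu+.032),("s-",338,400,.058),("s+",432,400,.058),("s-far",336,50,.058),("s+far",440,50,.058)]:
    print(n,round(row(f(x,y),z,C),4))
b=[(186,115),(196,300)]
for q in [(186,115),(195,270)]: print("bar",row(q,.058,C))
E
```

```text
tcp row -0.14959993503532953
foot- -0.1783
foot+ -0.1527
leg- -0.1298
leg+ -0.1227
bridge- -0.1771
bridge+ -0.1231
s- -0.1504
s+ -0.1333
s-far -0.1507
s+far -0.1333
bar -0.20381187272873508
bar -0.20594426777121452
```

Emit:
servo_tool --moves '[[[0,0,0,0,-0.06,1.0,2.0],[0,0,0,0,0,1.0,2.0],[0,0,0,0,0,0.8,2.0],[0,0,0,0,0,0,2.0],[0,0,0,0,0,0,2.0]]]'

```text
time: 8.65
ee_pos: [0.5094, -0.0283, 0.1063]
tcp_rot: [179.9, -0.1, -166.0]
wrist_force: [-0.3, 0.9, -1.9]
opening: 0.0233
```

```bash
cat >> h.py <<'E'
def st(trow):
    p,R,o=tool(); print("row",round(p[:2]@YV,5),"need tool-y cm",round((trow-p[:2]@YV)*100,3),"F row",round(o["wrist_force"][:2]@YV,2))
E
python3 - <<'E'
from h import *
plan((.5092,-.0305,.0825),193.7); st(-.1502)
E
```

```text
t 8.65 pos [ 0.5094 -0.0283  0.1063] rot [ 1.7991e+02 -1.3000e-01 -1.6603e+02] open 0.0233 F [-0.28  0.91 -1.91]
tool-frame shift cm [ 0.07 -0.21  2.38] rotvec [ 0.0015 -0.0023  0.0047]
row -0.14814 need tool-y cm -0.206 F row 0.95
```

Emit:
servo_tool --moves '[[[0.001,-0.002,0.005,0,-0.2,0,2.0],[0,0,0,0,-0.02,0,2.0],[0,0,0,0,0,0,2.0]]]'

```text
time: 8.9
ee_pos: [0.51, -0.0306, 0.1064]
tcp_rot: [180.0, -0.0, -166.3]
wrist_force: [-0.4, -0.3, -1.7]
opening: 0.0235
```

```bash
python3 - <<'E'
from h import *
plan((.5092,-.0305,.0825),193.7); st(-.1502)
E
```

```text
t 8.9 pos [ 0.51   -0.0306  0.1064] rot [ 1.7998e+02 -2.0000e-02 -1.6632e+02] open 0.0235 F [-0.42 -0.32 -1.66]
tool-frame shift cm [0.07 0.02 2.39] rotvec [ 0.0004 -0.0004 -0.0004]
row -0.15047 need tool-y cm 0.027 F row -0.21
```

Emit:
servo_tool --moves '[[[0,0,0,0,0,0.4,2.0],[0,0,0,0,0,0.4,2.0],[0,0,0,0,-0.03,0.4,2.0],[0,0,0,0,-0.03,0.3,2.0],[0,0,0,0,0,0,2.0]]]'

```text
time: 9.32
ee_pos: [0.5107, -0.0315, 0.0908]
tcp_rot: [-180.0, 0.1, -166.3]
wrist_force: [-0.0, -0.2, -1.3]
opening: 0.023
```

```bash
python3 - <<'E'
from h import *
plan((.5092,-.0305,.0825),193.7); st(-.1502)
E
```

```text
t 9.32 pos [ 0.5107 -0.0315  0.0908] rot [-1.7999e+02  8.0000e-02 -1.6635e+02] open 0.023 F [-0.   -0.18 -1.26]
tool-frame shift cm [0.13 0.13 0.83] rotvec [-0.0002  0.0014 -0.0009]
row -0.15154 need tool-y cm 0.134 F row -0.18
```

Emit:
servo_tool --moves '[[[0,0,0,0,0.1,0.4,2.0],[0,0,0,0,0,0.35,2.0],[0,0,0,0,0,0.1,2.0],[0,0,0,0,0,0,2.0]]]'

```text
time: 9.65
ee_pos: [0.5102, -0.0304, 0.0809]
tcp_rot: [180.0, 0.0, -166.3]
wrist_force: [0.1, 0.1, -1.8]
opening: 0.0233
```

```bash
python3 - <<'E'
from h import *
plan((.5092,-.0305,.0825),193.7); st(-.1502)
K,T=cal("wrist"); im=imaging.camera("wrist"); cv2.imwrite("pics/w6.png",im); np.savez("w6.npz",K=K,T=T)
E
```

```text
t 9.65 pos [ 0.5102 -0.0304  0.0809] rot [ 1.7999e+02  4.0000e-02 -1.6635e+02] open 0.0233 F [ 0.05  0.11 -1.83]
tool-frame shift cm [ 0.1   0.01 -0.16] rotvec [ 0.0001  0.0007 -0.0009]
row -0.15036 need tool-y cm 0.016 F row 0.09
```

View pics/w6.png

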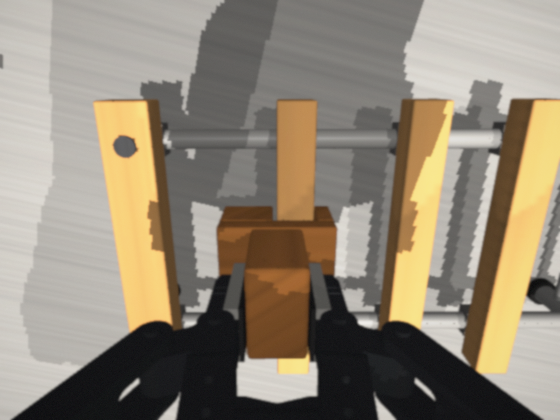

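Emit:
servo_tool --moves '[[[0,0,0,0,0,-0.25,2.0],[0,0,0,0,-0.15,0,2.0],[0,0,0,0,-0.2,0,2.0],[0,0,0,0,-0.2,0,2.0],[0,0,0,0,-0.2,0,2.0],[0,0,0,0,-0.2,0,2.0]]]'

```text
time: 10.2
ee_pos: [0.512, -0.0374, 0.0838]
tcp_rot: [179.6, 0.1, -166.2]
wrist_force: [-0.9, 6.1, -1.7]
opening: 0.0232
```

```bash
python3 - <<'E'
from h import *
plan((.5092,-.0305,.0825),193.7); st(-.178)
E
```

```text
t 10.2 pos [ 0.512  -0.0374  0.0838] rot [ 1.7961e+02  6.0000e-02 -1.6622e+02] open 0.0232 F [-0.86  6.12 -1.7 ]
tool-frame shift cm [0.11 0.74 0.14] rotvec [0.0068 0.001  0.0013]
row -0.15763 need tool-y cm -2.037 F row 6.15
```

Emit:
servo_tool --moves '[[[0.005,0,0,0,-0.25,0,2.0],[0,0,0,0,-0.25,0,2.0],[0,0,0,0,-0.25,0,2.0],[0,0,0,0,-0.25,0,2.0],[0.003,0,0,0,-0.25,0,2.0]]]'

```text
time: 10.62
ee_pos: [0.5144, -0.047, 0.0838]
tcp_rot: [179.6, 0.1, -166.1]
wrist_force: [-0.6, 5.3, -1.4]
opening: 0.023
```

```bash
python3 - <<'E'
from h import *
plan((.5092,-.0305,.0825),193.7); st(-.178)
E
```

```text
t 10.62 pos [ 0.5144 -0.047   0.0838] rot [ 1.7955e+02  7.0000e-02 -1.6611e+02] open 0.023 F [-0.63  5.29 -1.37]
tool-frame shift cm [0.11 1.72 0.14] rotvec [0.0078 0.0013 0.0033]
row -0.16747 need tool-y cm -1.053 F row 5.29
```

Emit:
servo_tool --moves '[[[0.005,0,0.003,0,-0.2,0,2.0],[0,0,0,0,-0.2,0,2.0],[0,0,0,0,-0.2,0,2.0]]]'

```text
time: 10.87
ee_pos: [0.5154, -0.0515, 0.0838]
tcp_rot: [179.6, 0.1, -166.2]
wrist_force: [-1.3, 4.6, -2.6]
opening: 0.0228
```

```bash
python3 - <<'E'
from h import *
st(-.178)
K,T=cal("wrist"); im=imaging.camera("wrist"); np.savez("w7.npz",K=K,T=T)
cv2.imwrite("pics/w7.png",cv2.resize(im[90:300,80:350],None,fx=2.8,fy=2.8,interpolation=cv2.INTER_CUBIC))
st(-.178)
E
```

```text
row -0.17212 need tool-y cm -0.588 F row 4.76
row -0.17234 need tool-y cm -0.566 F row 5.31
```

View pics/w7.png

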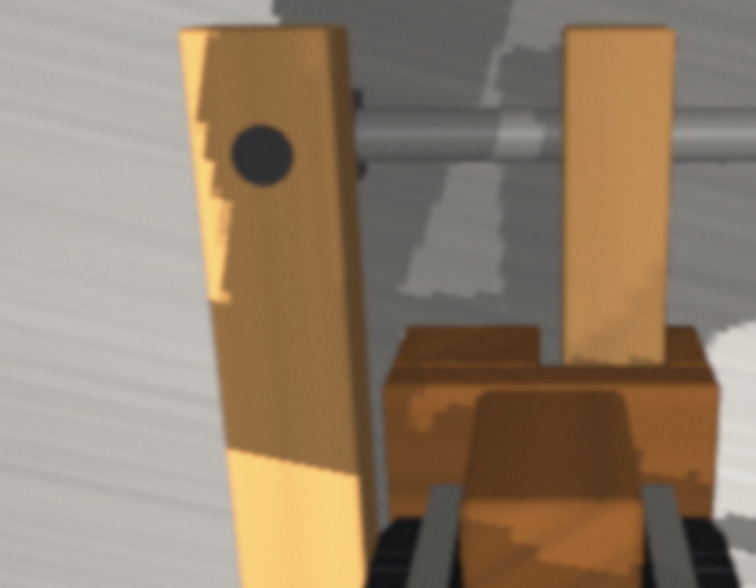

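Emit:
servo_tool --moves '[[[0.005,0,0.002,0,-0.2,0,2.0],[0,0,0,0,-0.2,0,2.0],[0,0,0,0,-0.15,0,2.0]]]'

```text
time: 11.17
ee_pos: [0.5165, -0.0558, 0.0838]
tcp_rot: [179.7, 0.1, -166.3]
wrist_force: [-0.9, 4.3, -1.8]
opening: 0.0229
```

```bash
python3 - <<'E'
from h import *
st(-.178)
E
```

```text
row -0.17652 need tool-y cm -0.148 F row 4.37
```

Emit:
servo_tool --moves '[[[0,0,0,0,-0.13,0,2.0],[0,0,0,0,-0.13,0,2.0]]]'

```text
time: 11.33
ee_pos: [0.5169, -0.0575, 0.0837]
tcp_rot: [179.5, 0.1, -166.3]
wrist_force: [-1.3, 5.7, -2.2]
opening: 0.0232
```

Emit:
servo_tool --moves '[[[0,0,0,0,-0.13,0,2.0]]]'

```text
time: 11.42
ee_pos: [0.5171, -0.0584, 0.0837]
tcp_rot: [179.5, 0.1, -166.3]
wrist_force: [0.4, 5.4, -2.2]
opening: 0.0232
```

```bash
python3 - <<'E'
from h import *
st(-.178)
E
```

```text
row -0.17919 need tool-y cm 0.119 F row 5.11
```

Emit:
servo_tool --moves '[[[0,0,0,0,-0.13,0,2.0]]]'

```text
time: 11.5
ee_pos: [0.5172, -0.0587, 0.0837]
tcp_rot: [179.3, 0.1, -166.2]
wrist_force: [-2.7, 11.4, 0.0]
opening: 0.0232
```

Emit:
servo_tool --moves '[[[0,0,0,0,-0.13,0,2.0]]]'

```text
time: 11.58
ee_pos: [0.5172, -0.0588, 0.0837]
tcp_rot: [179.1, 0.1, -166.2]
wrist_force: [-2.1, 10.8, 0.5]
opening: 0.0235
```

Emit:
servo_tool --moves '[[[0,0,0,0,-0.13,0,2.0]]]'

```text
time: 11.67
ee_pos: [0.5172, -0.0588, 0.0837]
tcp_rot: [179.0, 0.1, -166.1]
wrist_force: [-2.9, 10.4, -1.1]
opening: 0.0231
```

Emit:
servo_tool --moves '[[[0.004,0,0,0,-0.1,0,2.0],[0.004,0,0,0,-0.1,0,2.0],[0.004,0,0,0,-0.1,0,2.0],[0.004,0,0,0,-0.1,0,2.0],[0.004,0,0,0,-0.1,0,2.0],[0.004,0,0,0,-0.1,0,2.0]]]'

```text
time: 12.17
ee_pos: [0.5171, -0.0586, 0.0835]
tcp_rot: [179.5, 0.1, -166.0]
wrist_force: [-1.2, 7.9, -1.2]
opening: 0.0234
```

```bash
python3 - <<'E'
from h import *
st(-.178)
K,T=cal("wrist"); im=imaging.camera("wrist"); np.savez("w8.npz",K=K,T=T)
cv2.imwrite("pics/w8.png",cv2.resize(im[90:300,80:350],None,fx=2.8,fy=2.8,interpolation=cv2.INTER_CUBIC))
st(-.178)
E
```

```text
row -0.1794 need tool-y cm 0.14 F row 8.01
row -0.17937 need tool-y cm 0.137 F row 8.47
```

View pics/w8.png

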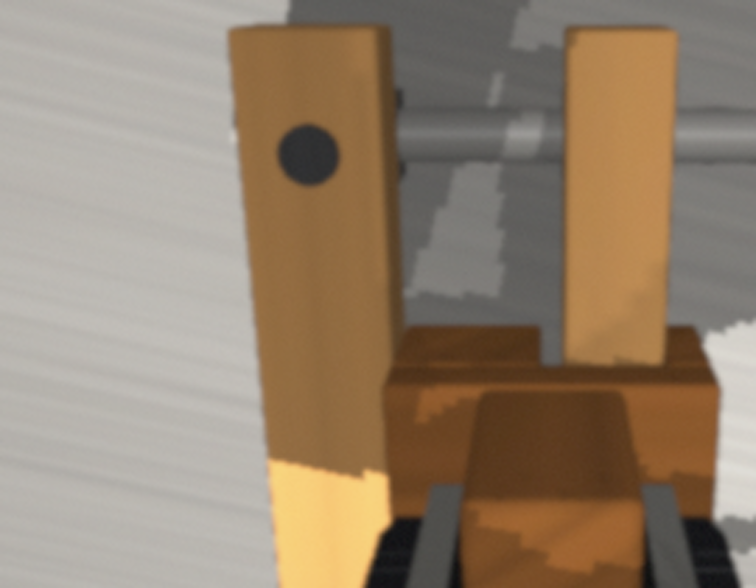

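Emit:
servo_tool --moves '[[[0.003,0,0,0,0.1,0,2.0],[0,0,0,0,0.05,0,2.0],[0,0,0,0,0,0,2.0]]]'

```text
time: 12.47
ee_pos: [0.517, -0.0577, 0.0839]
tcp_rot: [179.8, 0.1, -166.0]
wrist_force: [-0.5, -0.2, -1.7]
opening: 0.0235
```

```bash
python3 - <<'E'
from h import *
plan((.5092,-.0305,.0825),193.7);st(-.1775)
E
```

```text
t 12.47 pos [ 0.517  -0.0577  0.0839] rot [ 1.7979e+02  1.4000e-01 -1.6599e+02] open 0.0235 F [-0.5  -0.15 -1.66]
tool-frame shift cm [0.1  2.83 0.15] rotvec [0.0037 0.0024 0.0054]
row -0.17851 need tool-y cm 0.101 F row -0.03
```

Emit:
servo_tool --moves '[[[0.003,0.002,0.005,0,0.1,0,2.0],[0,0,0,0,0,-0.4,2.0],[0,0,0,0,0.02,-0.4,2.0],[0,0,0,0,0.02,-0.4,2.0],[0,0,0,0,0.02,-0.5,2.0],[0,0,0,0,0.02,-0.8,2.0],[0,0,0,0,0,-1.0,2.0],[0,0,0,0,0,0,2.0]]]'

```text
time: 13.13
ee_pos: [0.5171, -0.0569, 0.1236]
tcp_rot: [-179.9, 0.1, -166.4]
wrist_force: [0.9, -0.8, -0.8]
opening: 0.0234
```

```bash
python3 - <<'E'
from h import *
plan((.4944,.0268,.115),193.7);st(-.1775)
E
```

```text
t 13.13 pos [ 0.5171 -0.0569  0.1236] rot [-1.7989e+02  7.0000e-02 -1.6637e+02] open 0.0234 F [ 0.89 -0.75 -0.84]
tool-frame shift cm [0.23 8.67 0.84] rotvec [-0.0019  0.0013 -0.0012]
row -0.17774 need tool-y cm 0.024 F row -0.94
```

Emit:
servo_tool --moves '[[[0,0,0,0.1,1.5,0,2.0],[0,0,0,0.1,2.5,0,2.0],[0,0,0,0,2.5,0,2.0],[0,0,0,0,1.6,0,2.0],[0,0,0,0,0.4,0,2.0],[0,0,0,0,0,0,2.0]]]'

```text
time: 13.63
ee_pos: [0.4957, 0.0273, 0.1263]
tcp_rot: [-179.8, 0.3, -166.5]
wrist_force: [0.1, 0.9, -1.8]
opening: 0.0233
```

```bash
python3 - <<'E'
from h import *
plan((.4944,.0268,.115),193.7);st(-.0908)
K,T=cal("wrist"); im=imaging.camera("wrist"); np.savez("w9.npz",K=K,T=T)
cv2.imwrite("pics/w9.png",cv2.resize(im[90:300,80:350],None,fx=2.8,fy=2.8,interpolation=cv2.INTER_CUBIC))
E
```

```text
t 13.63 pos [0.4957 0.0273 0.1263] rot [-179.81    0.31 -166.51] open 0.0233 F [ 0.11  0.87 -1.77]
tool-frame shift cm [ 0.15 -0.01  1.13] rotvec [-0.0033  0.0055 -0.0037]
row -0.09093 need tool-y cm 0.013 F row 0.82
```

View pics/w9.png

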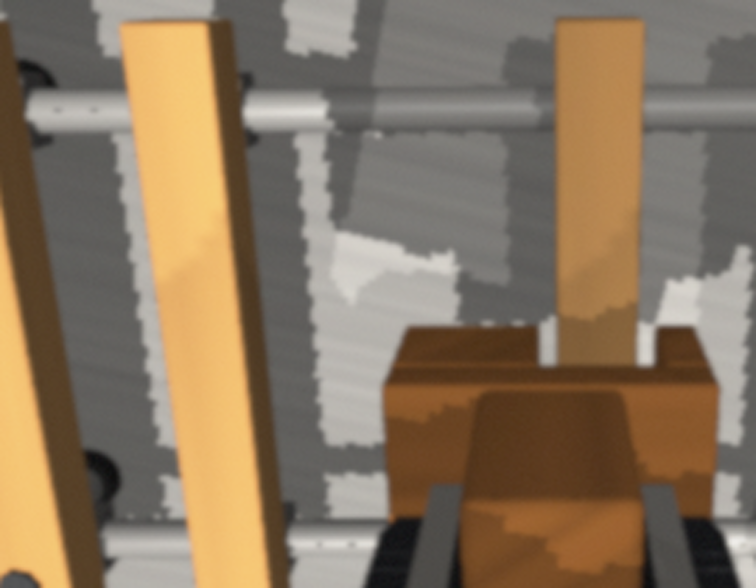

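```bash
cat >> h.py <<'E'
def meas(npz,foot,leg,s,zt,sc=2.8,off=(80,90)):
    d=np.load(npz); C=(d["K"],d["T"]); f=lambda q:((q[0]+.5)/sc-.5+off[0],(q[1]+.5)/sc-.5+off[1]); zu=zt-.0443
    a,b=row(f(foot),zu,C),row(f(leg),zu,C); e=[row(f(q),.058,C) for q in s]
    print("notch",round(a,4),round(b,4),"c",round((a+b)/2,4),"slat",np.round(e,4),"c",round(np.mean(e[:2]),4),"tool-y needed cm",round((np.mean(e[:2])-(a+b)/2)*100,3))
E
python3 - <<'E'
from h import *
meas("w9.npz",(540,327),(656,327),[(557,340),(636,340),(555,20),(644,20),(123,25),(208,25),(185,500),(265,500)],.1263)
E
```

```text
notch -0.0939 -0.0715 c -0.0827 slat [-0.0906 -0.0733 -0.0909 -0.0733 -0.1764 -0.1596 -0.1769 -0.1583] c -0.082 tool-y needed cm 0.073
```

Emit:
servo_tool --moves '[[[-0.003,0.005,-0.004,0,0.05,0.8,2.0],[0,0,0,0,0,0.8,2.0],[0,0,0,0,0,0.3,2.0],[0,0,0,0,0,0,2.0]]]'

```text
time: 14.02
ee_pos: [0.4965, 0.025, 0.1051]
tcp_rot: [-180.0, -0.0, -166.4]
wrist_force: [-0.1, -0.3, -2.4]
opening: 0.0233
```

```bash
python3 - <<'E'
from h import *
plan((.4944,.0268,.0835),193.7);st(-.0902)
E
```

```text
t 14.02 pos [0.4965 0.025  0.1051] rot [-1.7996e+02 -1.0000e-02 -1.6640e+02] open 0.0233 F [-0.05 -0.35 -2.36]
tool-frame shift cm [0.16 0.23 2.16] rotvec [-0.0007 -0.0001 -0.0017]
row -0.09333 need tool-y cm 0.313 F row -0.32
```

Emit:
servo_tool --moves '[[[0,0,-0.002,0,0.3,0,2.0],[0,0,0,0,0.05,0,2.0],[0,0,0,0,0,0,2.0]]]'

```text
time: 14.27
ee_pos: [0.4953, 0.0275, 0.1041]
tcp_rot: [-180.0, -0.1, -166.4]
wrist_force: [-0.2, 0.7, -1.2]
opening: 0.0231
```

```bash
python3 - <<'E'
from h import *
plan((.4944,.0268,.0835),193.7);st(-.0902)
E
```

```text
t 14.27 pos [0.4953 0.0275 0.1041] rot [-1.7997e+02 -1.1000e-01 -1.6639e+02] open 0.0231 F [-0.16  0.69 -1.23]
tool-frame shift cm [ 0.1  -0.05  2.06] rotvec [-0.0005 -0.0019 -0.0015]
row -0.09058 need tool-y cm 0.038 F row 0.71
```

Emit:
servo_tool --moves '[[[0,0,0,0,0.04,0.4,2.0],[0,0,0,0,0.02,0.4,2.0],[0,0,0,0,0.02,0.4,2.0],[0,0,0,0,0,0.2,2.0],[0,0,0,0,0,0,2.0]]]'

```text
time: 14.68
ee_pos: [0.4954, 0.0284, 0.0891]
tcp_rot: [-180.0, -0.1, -166.4]
wrist_force: [-0.9, -0.2, -1.4]
opening: 0.0235
```

```bash
python3 - <<'E'
from h import *
plan((.4944,.0268,.0835),193.7);st(-.0902)
E
```

```text
t 14.68 pos [0.4954 0.0284 0.0891] rot [-1.7996e+02 -6.0000e-02 -1.6637e+02] open 0.0235 F [-0.9  -0.22 -1.43]
tool-frame shift cm [ 0.13 -0.13  0.56] rotvec [-0.0007 -0.001  -0.0013]
row -0.08972 need tool-y cm -0.048 F row -0.0
```

Emit:
servo_tool --moves '[[[0,0,0,0,0,0.35,2.0],[0,0,0,0,-0.1,0.15,2.0],[0,0,0,0,-0.15,0,2.0],[0,0,0,0,-0.2,0,2.0],[0.002,0,0,0,-0.25,0,2.0],[0.002,0,0,0,-0.3,0,2.0],[0.002,0,0,0,-0.3,0,2.0],[0.002,0,0,0,-0.3,0,2.0]]]'

```text
time: 15.35
ee_pos: [0.4984, 0.0158, 0.0834]
tcp_rot: [180.0, -0.1, -166.2]
wrist_force: [-1.7, 5.7, -2.4]
opening: 0.0233
```

```bash
python3 - <<'E'
from h import *
plan((.4944,.0268,.0838),193.7);st(-.1314)
E
```

```text
t 15.35 pos [0.4984 0.0158 0.0834] rot [ 1.7995e+02 -5.0000e-02 -1.6620e+02] open 0.0233 F [-1.69  5.68 -2.41]
tool-frame shift cm [ 0.13  1.16 -0.04] rotvec [ 0.0008 -0.0009  0.0017]
row -0.10268 need tool-y cm -2.872 F row 5.92
```

Emit:
servo_tool --moves '[[[0.001,0,0.001,0,-0.3,0,2.0],[0.002,0,0,0,-0.3,0,2.0],[0.002,0,0,0,-0.3,0,2.0],[0.002,0,0,0,-0.3,0,2.0],[0.002,0,0,0,-0.3,0,2.0],[0.002,0,0,0,-0.25,0,2.0],[0.002,0,0,0,-0.2,0,2.0]]]'

```text
time: 15.93
ee_pos: [0.5022, 0.0004, 0.0833]
tcp_rot: [179.9, -0.0, -166.1]
wrist_force: [-1.0, 4.4, -1.5]
opening: 0.023
```

```bash
python3 - <<'E'
from h import *
plan((.4944,.0268,.0838),193.7);st(-.1314)
E
```

```text
t 15.93 pos [5.022e-01 4.000e-04 8.330e-02] rot [ 1.7994e+02 -4.0000e-02 -1.6611e+02] open 0.023 F [-1.04  4.35 -1.5 ]
tool-frame shift cm [ 0.12  2.75 -0.04] rotvec [ 0.001  -0.0007  0.0033]
row -0.11853 need tool-y cm -1.287 F row 4.47
```

Emit:
servo_tool --moves '[[[0.001,0,0.003,0,-0.25,0,2.0],[0.002,0,0,0,-0.25,0,2.0],[0.002,0,0,0,-0.2,0,2.0],[0.002,0,0,0,-0.2,0,2.0],[0.002,0,0,0,-0.15,0,2.0]]]'

```text
time: 16.35
ee_pos: [0.504, -0.0073, 0.0834]
tcp_rot: [179.9, -0.0, -166.2]
wrist_force: [-0.9, 4.7, -2.2]
opening: 0.0236
```

```bash
python3 - <<'E'
from h import *
plan((.4944,.0268,.0838),193.7);st(-.1314)
E
```

```text
t 16.35 pos [ 0.504  -0.0073  0.0834] rot [ 1.7994e+02 -3.0000e-02 -1.6619e+02] open 0.0236 F [-0.89  4.66 -2.23]
tool-frame shift cm [ 0.12  3.54 -0.04] rotvec [ 0.0011 -0.0005  0.0019]
row -0.12642 need tool-y cm -0.498 F row 4.74
```

Emit:
servo_tool --moves '[[[0.002,0,0.002,0,-0.14,0,2.0],[0.001,0,0,0,-0.13,0,2.0],[0.001,0,0,0,-0.11,0,2.0]]]'

```text
time: 16.6
ee_pos: [0.5045, -0.0094, 0.0833]
tcp_rot: [179.9, -0.0, -166.2]
wrist_force: [-0.7, 5.3, -1.6]
opening: 0.0228
```

```bash
python3 - <<'E'
from h import *
st(-.1314)
E
```

```text
row -0.12863 need tool-y cm -0.277 F row 5.34
```

Emit:
servo_tool --moves '[[[0.002,0,0,0,-0.12,0,2.0],[0.001,0,0,0,-0.1,0,2.0]]]'

```text
time: 16.77
ee_pos: [0.5048, -0.0105, 0.0833]
tcp_rot: [179.9, -0.0, -166.2]
wrist_force: [0.1, 4.1, -2.1]
opening: 0.0231
```

Emit:
servo_tool --moves '[[[0.001,0,0,0,-0.09,0,2.0]]]'

```text
time: 16.85
ee_pos: [0.5049, -0.0109, 0.0833]
tcp_rot: [179.8, -0.0, -166.2]
wrist_force: [-1.2, 5.2, -2.0]
opening: 0.023
```

```bash
python3 - <<'E'
from h import *
st(-.1314)
E
```

```text
row -0.13013 need tool-y cm -0.127 F row 5.37
```

Emit:
servo_tool --moves '[[[0.001,0,0,0,-0.09,0,2.0]]]'

```text
time: 16.93
ee_pos: [0.505, -0.0112, 0.0833]
tcp_rot: [179.8, -0.0, -166.2]
wrist_force: [-0.8, 5.3, -2.0]
opening: 0.0236
```

Emit:
servo_tool --moves '[[[0.001,0,0,0,-0.09,0,2.0]]]'

```text
time: 17.02
ee_pos: [0.5051, -0.0116, 0.0833]
tcp_rot: [179.7, -0.0, -166.1]
wrist_force: [0.3, 4.8, -2.2]
opening: 0.0234
```

Emit:
servo_tool --moves '[[[0.001,0,0,0,-0.09,0,2.0]]]'

```text
time: 17.1
ee_pos: [0.5052, -0.0119, 0.0833]
tcp_rot: [179.7, -0.0, -166.1]
wrist_force: [0.0, 5.0, -1.3]
opening: 0.0238
```

```bash
python3 - <<'E'
from h import *
st(-.1314)
E
```

```text
row -0.13123 need tool-y cm -0.017 F row 4.81
```

Emit:
servo_tool --moves '[[[0.001,0,0,0,-0.09,0,2.0]]]'

```text
time: 17.18
ee_pos: [0.5052, -0.012, 0.0833]
tcp_rot: [179.6, -0.0, -166.1]
wrist_force: [0.3, 7.0, -0.9]
opening: 0.0236
```

Emit:
servo_tool --moves '[[[0.001,0,0,0,-0.09,0,2.0]]]'

```text
time: 17.27
ee_pos: [0.5052, -0.012, 0.0833]
tcp_rot: [179.5, 0.0, -166.1]
wrist_force: [-1.1, 6.8, -1.8]
opening: 0.0228
```

```bash
python3 - <<'E'
from h import *
st(-.1314)
E
```

```text
row -0.13131 need tool-y cm -0.009 F row 6.85
```

Emit:
servo_tool --moves '[[[0.003,0,0,0,-0.1,0,2.0],[0.003,0,0,0,-0.1,0,2.0],[0.003,0,0,0,-0.1,0,2.0]]]'

```text
time: 17.52
ee_pos: [0.5052, -0.012, 0.0833]
tcp_rot: [179.6, 0.0, -166.0]
wrist_force: [-1.2, 7.3, -0.4]
opening: 0.0233
```

Emit:
servo_tool --moves '[[[0.003,0,0,0,-0.1,0,2.0],[0.003,0,0,0,-0.1,0,2.0],[0.003,0,0,0,-0.1,0,2.0]]]'

```text
time: 17.77
ee_pos: [0.5052, -0.012, 0.0833]
tcp_rot: [179.6, 0.0, -165.9]
wrist_force: [-1.4, 6.7, -1.1]
opening: 0.0235
```

```bash
python3 - <<'E'
from h import *
st(-.1314)
K,T=cal("wrist"); im=imaging.camera("wrist"); np.savez("w10.npz",K=K,T=T)
cv2.imwrite("pics/w10.png",im)
E
```

```text
row -0.13128 need tool-y cm -0.012 F row 6.87
```

View pics/w10.png

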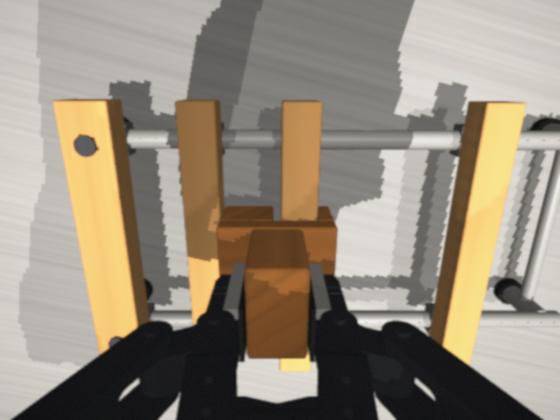

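Emit:
servo_tool --moves '[[[0.001,0,0.002,0,-0.11,0,2.0],[0.001,0,0.002,0,-0.11,0,2.0],[0.001,0,0.001,0,-0.11,0,2.0]]]'

```text
time: 18.07
ee_pos: [0.5052, -0.0121, 0.0832]
tcp_rot: [179.3, 0.0, -166.1]
wrist_force: [-1.7, 7.0, -0.5]
opening: 0.023
```

Emit:
servo_tool --moves '[[[0.001,0,0.001,0,-0.11,0,2.0],[0.001,0,0.001,0,-0.11,0,2.0]]]'

```text
time: 18.23
ee_pos: [0.5052, -0.0122, 0.0832]
tcp_rot: [179.1, 0.0, -166.1]
wrist_force: [-2.0, 7.6, -0.6]
opening: 0.0233
```

```bash
python3 - <<'E'
from h import *
st(-.1314)
E
```

```text
row -0.13151 need tool-y cm 0.011 F row 7.83
```

Emit:
servo_tool --moves '[[[0.004,0,0,0,0.1,0,2.0],[0.004,0,0,0,0.07,0,2.0],[0.003,0,0,0,0.05,0,2.0],[0,0,0,0,0,0,2.0]]]'

```text
time: 18.57
ee_pos: [0.505, -0.0108, 0.0835]
tcp_rot: [179.9, 0.1, -166.2]
wrist_force: [0.0, -0.5, -2.6]
opening: 0.0236
```

```bash
python3 - <<'E'
from h import *
plan((.4944,.0268,.0838),193.7);st(-.1294)
E
```

```text
t 18.57 pos [ 0.505  -0.0108  0.0835] rot [ 1.7991e+02  6.0000e-02 -1.6617e+02] open 0.0236 F [ 0.04 -0.49 -2.55]
tool-frame shift cm [ 0.13  3.9  -0.02] rotvec [0.0016 0.001  0.0023]
row -0.13007 need tool-y cm 0.067 F row -0.49
```

Emit:
servo_tool --moves '[[[0.002,0.001,0.002,0,0.06,0,2.0],[0,0,0,0,0,-0.4,2.0],[0,0,0,0,0.02,-0.4,2.0],[0,0,0,0,0.02,-0.4,2.0],[0,0,0,0,0.02,-0.5,2.0],[0,0,0,0,0.02,-0.8,2.0],[0,0,0,0,0,-1.0,2.0],[0,0,0,0,0,0,2.0]]]'

```text
time: 19.23
ee_pos: [0.5049, -0.0098, 0.123]
tcp_rot: [-179.9, 0.0, -166.3]
wrist_force: [-0.5, -0.4, -0.8]
opening: 0.0235
```

```bash
python3 - <<'E'
from h import *
plan((.4944,.0268,.115),193.7);st(-.0384)
E
```

```text
t 19.23 pos [ 0.5049 -0.0098  0.123 ] rot [-1.7989e+02  4.0000e-02 -1.6632e+02] open 0.0235 F [-0.52 -0.4  -0.85]
tool-frame shift cm [0.15 3.8  0.79] rotvec [-0.0019  0.0008 -0.0003]
row -0.12905 need tool-y cm 9.065 F row -0.27
```

Emit:
servo_tool --moves '[[[0,0,0,0.1,1.5,0,2.0],[0,0,0,0.1,2.6,0,2.0],[0,0,0,0,2.7,0,2.0],[0,0,0,0,1.7,0,2.0],[0,0,0,0,0.5,0,2.0],[0,0,0,0,0,0,2.0]]]'

```text
time: 19.73
ee_pos: [0.4823, 0.0795, 0.1258]
tcp_rot: [-179.8, 0.3, -166.5]
wrist_force: [-0.3, -0.1, -2.1]
opening: 0.0234
```

```bash
python3 - <<'E'
from h import *
plan((.4944,.0268,.115),193.7);st(-.0380)
K,T=cal("wrist"); im=imaging.camera("wrist"); np.savez("w11.npz",K=K,T=T)
cv2.imwrite("pics/w11.png",cv2.resize(im[90:300,80:350],None,fx=2.8,fy=2.8,interpolation=cv2.INTER_CUBIC))
E
```

```text
t 19.73 pos [0.4823 0.0795 0.1258] rot [-179.83    0.29 -166.48] open 0.0234 F [-0.31 -0.1  -2.1 ]
tool-frame shift cm [ 0.07 -5.41  1.09] rotvec [-0.0029  0.0051 -0.0032]
row -0.03698 need tool-y cm -0.102 F row -0.02
```

View pics/w11.png

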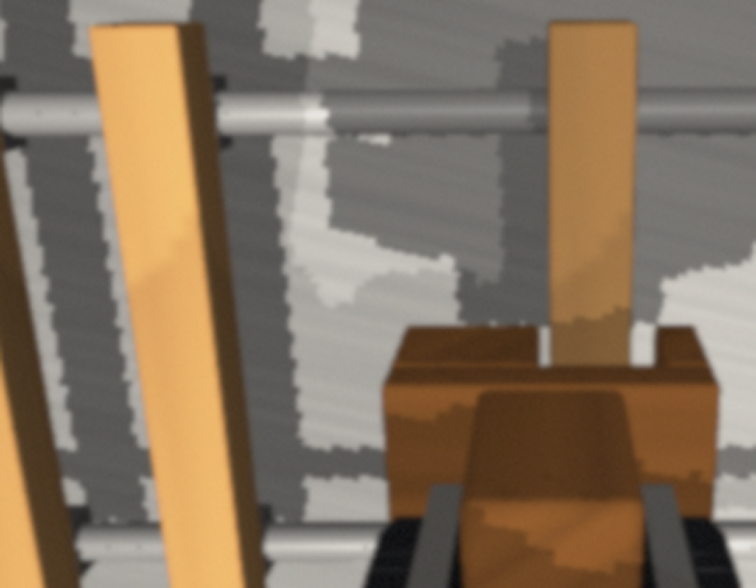

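```bash
python3 - <<'E'
from h import *
meas("w11.npz",(539,327),(656,327),[(551,340),(631,340),(549,22),(636,22),(93,27),(179,27)],.1258)
E
```

```text
notch -0.0401 -0.0175 c -0.0288 slat [-0.0379 -0.0205 -0.0381 -0.021  -0.1282 -0.1112] c -0.0292 tool-y needed cm -0.038
```

Emit:
servo_tool --moves '[[[-0.003,0.005,-0.003,0,0.0,0.8,2.0],[0,0,0,0,0,0.8,2.0],[0,0,0,0,0,0.3,2.0],[0,0,0,0,0,0,2.0]]]'

```text
time: 20.12
ee_pos: [0.4833, 0.0765, 0.1046]
tcp_rot: [-180.0, -0.0, -166.4]
wrist_force: [-0.3, -0.7, -1.7]
opening: 0.023
```

```bash
python3 - <<'E'
from h import *
plan((.482,.0785,.0835),193.7);st(-.0375)
E
```

```text
t 20.12 pos [0.4833 0.0765 0.1046] rot [-1.7998e+02 -3.0000e-02 -1.6643e+02] open 0.023 F [-0.27 -0.73 -1.72]
tool-frame shift cm [0.08 0.22 2.11] rotvec [-0.0004 -0.0005 -0.0023]
row -0.04011 need tool-y cm 0.261 F row -0.64
```

Emit:
servo_tool --moves '[[[0,0,-0.002,0,0.26,0,2.0],[0,0,0,0,0.04,0,2.0],[0,0,0,0,0,0,2.0]]]'

```text
time: 20.37
ee_pos: [0.4823, 0.0784, 0.1036]
tcp_rot: [-180.0, -0.1, -166.4]
wrist_force: [0.7, 0.7, -1.7]
opening: 0.0232
```

```bash
python3 - <<'E'
from h import *
plan((.482,.0785,.0835),193.7);st(-.0374)
E
```

```text
t 20.37 pos [0.4823 0.0784 0.1036] rot [-1.7998e+02 -1.3000e-01 -1.6643e+02] open 0.0232 F [ 0.68  0.75 -1.74]
tool-frame shift cm [0.02 0.02 2.01] rotvec [-0.0004 -0.0023 -0.0023]
row -0.03805 need tool-y cm 0.065 F row 0.57
```

Emit:
servo_tool --moves '[[[0,0,-0.002,0,0.06,0.4,2.0],[0,0,0,0,0.02,0.4,2.0],[0,0,0,0,0.01,0.4,2.0],[0,0,0,0,0,0.2,2.0],[0,0,0,0,0,0,2.0]]]'

```text
time: 20.78
ee_pos: [0.4824, 0.0794, 0.0886]
tcp_rot: [-180.0, -0.1, -166.3]
wrist_force: [-0.1, 0.0, -2.8]
opening: 0.0234
```

```bash
python3 - <<'E'
from h import *
plan((.482,.0785,.0835),193.7);st(-.0374)
E
```

```text
t 20.78 pos [0.4824 0.0794 0.0886] rot [-1.7997e+02 -8.0000e-02 -1.6630e+02] open 0.0234 F [-0.14  0.01 -2.81]
tool-frame shift cm [ 0.06 -0.08  0.51] rotvec [-0.0005 -0.0013 -0.    ]
row -0.03708 need tool-y cm -0.032 F row 0.05
```

Emit:
servo_tool --moves '[[[0,0,0,0,0,0.35,2.0],[0,0,0,0,-0.1,0.12,2.0],[0,0,0,0,-0.15,0,2.0],[0,0,0,0,-0.2,0,2.0],[0.002,0,0,0,-0.25,0,2.0],[0.002,0,0,0,-0.3,0,2.0],[0.002,0,0,0,-0.3,0,2.0],[0.002,0,0,0,-0.3,0,2.0],[0.002,0,0.001,0,-0.3,0,2.0],[0.002,0,0,0,-0.3,0,2.0],[0.002,0,0,0,-0.3,0,2.0]]]'

```text
time: 21.7
ee_pos: [0.4872, 0.0594, 0.0832]
tcp_rot: [180.0, -0.1, -166.1]
wrist_force: [-1.2, 5.0, -2.4]
opening: 0.0234
```

```bash
python3 - <<'E'
from h import *
plan((.482,.0785,.0835),193.7);st(-.0834)
E
```

```text
t 21.7 pos [0.4872 0.0594 0.0832] rot [ 1.7998e+02 -8.0000e-02 -1.6613e+02] open 0.0234 F [-1.17  4.95 -2.39]
tool-frame shift cm [ 0.04  1.98 -0.03] rotvec [ 0.0004 -0.0014  0.0029]
row -0.05764 need tool-y cm -2.576 F row 5.09
```

Emit:
servo_tool --moves '[[[0.001,0,0.003,0,-0.3,0,2.0],[0.002,0,0,0,-0.3,0,2.0],[0.002,0,0,0,-0.3,0,2.0],[0.002,0,0.001,0,-0.3,0,2.0],[0.002,0,0,0,-0.25,0,2.0],[0.002,0,0.001,0,-0.25,0,2.0],[0.002,0,0,0,-0.2,0,2.0],[0.002,0,0,0,-0.2,0,2.0]]]'

```text
time: 22.37
ee_pos: [0.4912, 0.0429, 0.0832]
tcp_rot: [180.0, -0.1, -166.2]
wrist_force: [-0.5, 4.8, -2.4]
opening: 0.023
```

```bash
python3 - <<'E'
from h import *
plan((.482,.0785,.0835),193.7);st(-.0834)
E
```

```text
t 22.37 pos [0.4912 0.0429 0.0832] rot [ 1.8000e+02 -8.0000e-02 -1.6624e+02] open 0.023 F [-0.54  4.82 -2.37]
tool-frame shift cm [ 0.04  3.68 -0.03] rotvec [ 0.0001 -0.0013  0.0011]
row -0.07466 need tool-y cm -0.874 F row 4.81
```

Emit:
servo_tool --moves '[[[0.002,0,0.001,0,-0.2,0,2.0],[0.002,0,0,0,-0.2,0,2.0],[0.002,0,0,0,-0.15,0,2.0],[0.001,0,0,0,-0.13,0,2.0],[0.001,0,0,0,-0.12,0,2.0]]]'

```text
time: 22.78
ee_pos: [0.4925, 0.0376, 0.0832]
tcp_rot: [180.0, -0.1, -166.2]
wrist_force: [-0.5, 4.5, -2.4]
opening: 0.0235
```

```bash
python3 - <<'E'
from h import *
plan((.482,.0785,.0835),193.7);st(-.0834)
E
```

```text
t 22.78 pos [0.4925 0.0376 0.0832] rot [ 1.7996e+02 -7.0000e-02 -1.6619e+02] open 0.0235 F [-0.53  4.5  -2.39]
tool-frame shift cm [ 0.04  4.22 -0.03] rotvec [ 0.0008 -0.0012  0.002 ]
row -0.08012 need tool-y cm -0.328 F row 4.49
```

Emit:
servo_tool --moves '[[[0.001,0,0.002,0,-0.13,0,2.0],[0.001,0,0,0,-0.11,0,2.0]]]'

```text
time: 22.95
ee_pos: [0.4928, 0.0363, 0.0832]
tcp_rot: [179.9, -0.1, -166.3]
wrist_force: [-1.2, 5.7, -1.6]
opening: 0.0234
```

Emit:
servo_tool --moves '[[[0.001,0,0,0,-0.1,0,2.0],[0.001,0,0,0,-0.09,0,2.0]]]'

```text
time: 23.12
ee_pos: [0.493, 0.0354, 0.0832]
tcp_rot: [179.8, -0.1, -166.2]
wrist_force: [-1.3, 5.0, -0.9]
opening: 0.023
```

```bash
python3 - <<'E'
from h import *
st(-.0834)
E
```

```text
row -0.08238 need tool-y cm -0.102 F row 5.18
```

Emit:
servo_tool --moves '[[[0.001,0,0,0,-0.09,0,2.0],[0.001,0,0,0,-0.09,0,2.0]]]'

```text
time: 23.28
ee_pos: [0.4932, 0.0346, 0.0831]
tcp_rot: [179.7, -0.1, -166.2]
wrist_force: [-0.9, 4.9, -1.8]
opening: 0.0232
```

Emit:
servo_tool --moves '[[[0.001,0,0,0,-0.09,0,2.0]]]'

```text
time: 23.37
ee_pos: [0.4932, 0.0345, 0.0831]
tcp_rot: [179.7, -0.1, -166.2]
wrist_force: [-1.9, 7.6, -1.9]
opening: 0.0231
```

Emit:
servo_tool --moves '[[[0.001,0,0,0,-0.09,0,2.0]]]'

```text
time: 23.45
ee_pos: [0.4932, 0.0345, 0.0831]
tcp_rot: [179.6, -0.1, -166.1]
wrist_force: [-1.2, 7.7, -1.9]
opening: 0.0235
```

Emit:
servo_tool --moves '[[[0.001,0,0,0,-0.09,0,2.0]]]'

```text
time: 23.53
ee_pos: [0.4932, 0.0345, 0.0831]
tcp_rot: [179.5, -0.1, -166.1]
wrist_force: [-1.6, 6.9, -2.2]
opening: 0.023
```

```bash
python3 - <<'E'
from h import *
st(-.0834)
E
```

```text
row -0.08332 need tool-y cm -0.008 F row 7.06
```

Contact at the predicted place (−0.0833). Hold for about a second.

Emit:
servo_tool --moves '[[[0.002,0,0.001,0,-0.105,0,2.0],[0.002,0,0.001,0,-0.105,0,2.0],[0.002,0,0.001,0,-0.105,0,2.0],[0.002,0,0.001,0,-0.105,0,2.0]]]'

```text
time: 23.87
ee_pos: [0.4932, 0.0344, 0.0831]
tcp_rot: [179.3, -0.0, -166.2]
wrist_force: [-3.2, 8.2, -1.0]
opening: 0.0235
```

Emit:
servo_tool --moves '[[[0.001,0,0.001,0,-0.11,0,2.0],[0.001,0,0.001,0,-0.11,0,2.0],[0.001,0,0,0,-0.11,0,2.0],[0.001,0,0,0,-0.11,0,2.0]]]'

```text
time: 24.2
ee_pos: [0.4933, 0.0342, 0.0831]
tcp_rot: [178.9, -0.0, -166.1]
wrist_force: [-1.5, 8.7, -1.9]
opening: 0.0236
```

```bash
python3 - <<'E'
from h import *
st(-.0834)
E
```

```text
row -0.08363 need tool-y cm 0.023 F row 8.82
```

Emit:
servo_tool --moves '[[[0.004,0,0,0,0.1,0,2.0],[0.004,0,0,0,0.09,0,2.0],[0.003,0,0,0,0.07,0,2.0],[0,0,0,0,0,0,2.0]]]'

```text
time: 24.53
ee_pos: [0.4929, 0.0361, 0.0835]
tcp_rot: [179.7, -0.0, -166.1]
wrist_force: [-0.3, 0.2, -0.6]
opening: 0.0233
```

```bash
python3 - <<'E'
from h import *
plan((.482,.0785,.0835),193.7);st(-.0813)
E
```

```text
t 24.53 pos [0.4929 0.0361 0.0835] rot [ 1.7966e+02 -2.0000e-02 -1.6615e+02] open 0.0233 F [-0.33  0.21 -0.63]
tool-frame shift cm [0.04 4.38 0.02] rotvec [ 0.0059 -0.0003  0.0027]
row -0.08168 need tool-y cm 0.038 F row 0.28
```

Free. Lift out.

Emit:
servo_tool --moves '[[[0.004,0,0.002,0,0.03,0,2.0],[0.002,0,0,0,0,-0.4,2.0],[0,0,0,0,0.02,-0.4,2.0],[0,0,0,0,0.02,-0.4,2.0],[0,0,0,0,0.02,-0.5,2.0],[0,0,0,0,0.02,-0.8,2.0],[0,0,0,0,0,-1.5,2.0],[0,0,0,0,0,-2.0,2.0],[0,0,0,0,0,-2.0,2.0],[0,0,0,0,0,-1.0,2.0],[0,0,0,0,0,0,2.0]]]'

```text
time: 25.45
ee_pos: [0.4924, 0.0368, 0.1815]
tcp_rot: [-179.9, 0.0, -166.3]
wrist_force: [-1.0, -0.3, -1.4]
opening: 0.0229
```

```bash
python3 - <<'E'
from h import *
plan((.482,.0785,.15),193.7)
im=imaging.camera("top"); cv2.imwrite("pics/top1.png",im)
K,T=cal("wrist"); im=imaging.camera("wrist"); cv2.imwrite("pics/w12.png",im); np.savez("w12.npz",K=K,T=T)
E
```

```text
t 25.45 pos [0.4924 0.0368 0.1815] rot [-1.7989e+02  3.0000e-02 -1.6630e+02] open 0.0229 F [-0.95 -0.33 -1.38]
tool-frame shift cm [0.03 4.3  3.15] rotvec [-0.0019  0.0006 -0.    ]
```

View pics/w12.png

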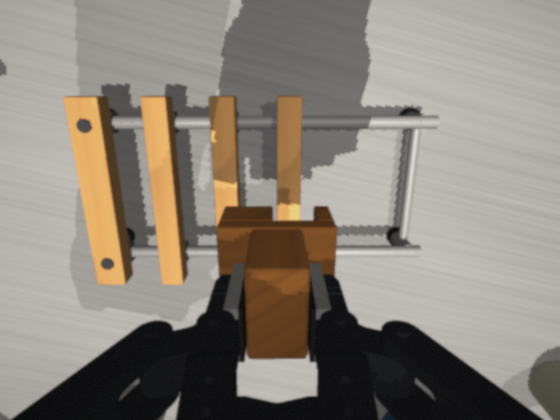

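View pics/top1.png

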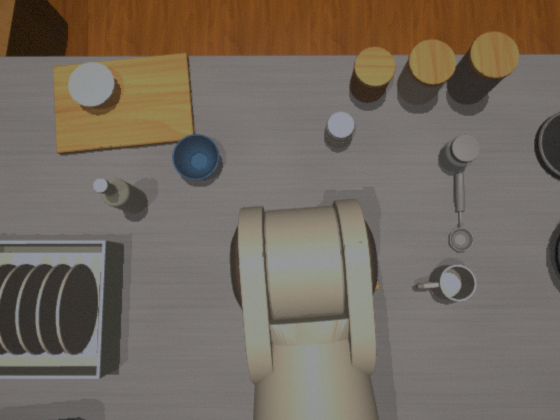

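Emit:
servo_tool --moves '[[[0,0,0,-0.7,1.8,0,2.0],[0,0,0,-1.1,2.9,0,2.0],[0,0,0,-1.1,2.9,0,2.0],[0,0,0,-1.1,2.9,0,2.0],[0,0,0,-1.1,2.9,0.5,2.0],[0,0,0,-1.1,2.9,1.0,2.0],[0,0,0,-1.0,2.5,1.0,2.0],[0,0,0,-0.6,1.6,1.0,2.0],[0,0,0,0,0,1.0,2.0],[0,0,0,0,0,0,2.0]]]'

```text
time: 26.38
ee_pos: [0.5159, 0.261, 0.1172]
tcp_rot: [-179.7, -1.0, -166.5]
wrist_force: [0.4, -0.7, -2.7]
opening: 0.0233
```

```bash
python3 - <<'E'
from h import *
plan((.52,.255,.0443),193.7)
im=imaging.camera("wrist"); cv2.imwrite("pics/w13.png",im)
im=imaging.camera("top"); cv2.imwrite("pics/top2.png",im)
E
```

```text
t 26.38 pos [0.5159 0.261  0.1172] rot [-179.75   -0.97 -166.5 ] open 0.0233 F [ 0.37 -0.66 -2.72]
tool-frame shift cm [-0.38 -0.64  7.29] rotvec [-0.0044 -0.0169 -0.0034]
```

View pics/w13.png

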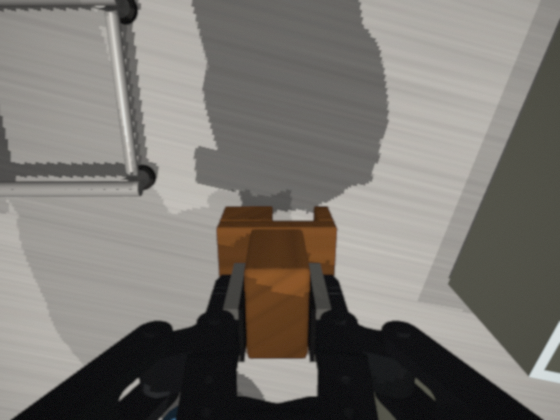

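View pics/top2.png

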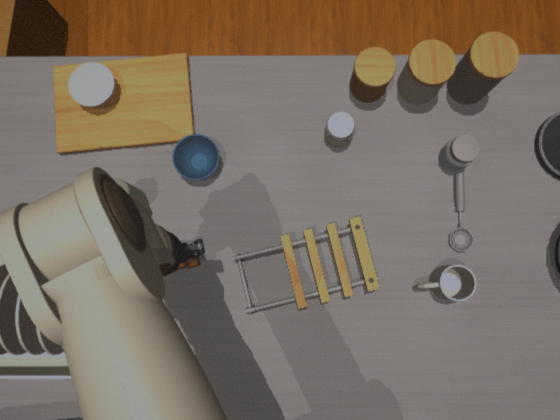

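```bash
python3 - <<'E'
from h import *
im=cv2.imread("pics/top2.png"); hsv=cv2.cvtColor(im,cv2.COLOR_BGR2HSV)
m=((hsv[...,1]>95)&(hsv[...,2]>80)).astype(np.uint8); k=np.zeros_like(m);k[205:325,230:390]=1;m*=k
R=[]
for c in cv2.findContours(m,0,cv2.CHAIN_APPROX_NONE)[0]:
    if cv2.contourArea(c)>100:
        r=cv2.minAreaRect(c); R.append(onz("top",r[0],.058)[:2]@YV); print(np.round(r[0],1),np.round(r[1],1))
R=np.sort(R); print(np.round(R,4),np.round(np.diff(R)*1000,1),"expect 51 48 48")
plan((.52,.255,.0443),193.7)
E
```

```text
[293.2 271.3] [74.5  9. ]
[316.2 265.4] [73.7  9. ]
[339.2 259.8] [74.   9.1]
[363.2 253.7] [73.8 12.1]
[-0.2188 -0.1689 -0.1212 -0.0735] [49.9 47.7 47.8] expect 51 48 48
t 26.48 pos [0.5166 0.2603 0.1196] rot [-179.78   -0.84 -166.57] open 0.0232 F [-0.2  -0.09 -1.05]
tool-frame shift cm [-0.32 -0.57  7.53] rotvec [-0.0038 -0.0147 -0.0047]
```

Emit:
servo_tool --moves '[[[-0.004,-0.017,-0.003,0,-0.3,1.0,2.0],[0,0,0,0,0,1.5,2.0],[0,0,0,0,0,1.5,2.0],[0,0,0,0,0,1.0,2.0],[0,0,0,0,0,0,2.0]]]'

```text
time: 26.9
ee_pos: [0.5193, 0.2527, 0.0722]
tcp_rot: [180.0, 0.5, -166.7]
wrist_force: [-0.8, -0.5, -2.0]
opening: 0.0233
```

```bash
python3 - <<'E'
from h import *
plan((.52,.255,.0443),193.7)
E
```

```text
t 26.9 pos [0.5193 0.2527 0.0722] rot [ 179.96    0.5  -166.72] open 0.0233 F [-0.82 -0.51 -1.96]
tool-frame shift cm [-0.1   0.2   2.79] rotvec [ 0.0007  0.0088 -0.0073]
```

Gaps look equal (pitch 49.9/47.7/47.8 mm at ~2 mm/pixel; the 0.5–1 mm differences are within image error). Level the gauge and set it down.

Emit:
servo_tool --moves '[[[0,0.009,0,0,0,0.7,2.0],[0,0,0,0,0,0.7,2.0],[0,0,0,0,0,0.5,2.0],[0,0,0,0,0,0.2,2.0],[0,0,0,0,0,0,2.0]]]'

```text
time: 27.32
ee_pos: [0.5207, 0.2515, 0.0522]
tcp_rot: [179.9, 0.1, -166.9]
wrist_force: [0.9, -1.1, -1.4]
opening: 0.0235
```

```bash
python3 - <<'E'
from h import *
plan((.52,.255,.0443),193.7)
E
```

```text
t 27.32 pos [0.5207 0.2515 0.0522] rot [ 1.7993e+02  1.1000e-01 -1.6685e+02] open 0.0235 F [ 0.92 -1.06 -1.43]
tool-frame shift cm [-0.01  0.35  0.79] rotvec [ 0.0013  0.0019 -0.0097]
```

Emit:
servo_tool --moves '[[[0.001,0.002,0,0,0,0.35,2.0],[0,0,0,0,0,0.25,2.0],[0,0,0,0,0,0.15,2.0]]]'

```text
time: 27.57
ee_pos: [0.5212, 0.252, 0.0449]
tcp_rot: [180.0, 0.1, -166.8]
wrist_force: [0.5, -0.1, -0.9]
opening: 0.023
```

```bash
python3 - <<'E'
from h import *
plan((.52,.255,.0443),193.7)
E
```

```text
t 27.57 pos [0.5212 0.252  0.0449] rot [ 1.7997e+02  6.0000e-02 -1.6683e+02] open 0.023 F [ 0.48 -0.08 -0.9 ]
tool-frame shift cm [0.05 0.32 0.06] rotvec [ 0.0005  0.001  -0.0093]
```

Emit:
servo_tool --moves '[[[0,0,0,0,0,0.06,2.0]]]'

```text
time: 27.65
ee_pos: [0.5212, 0.2519, 0.0443]
tcp_rot: [180.0, 0.1, -166.8]
wrist_force: [-2.1, -2.2, 3.9]
opening: 0.0232
```

Emit:
servo_tool --moves '[[[0,0,0,0,0,0.06,2.0]]]'

```text
time: 27.73
ee_pos: [0.5213, 0.252, 0.0443]
tcp_rot: [180.0, 0.1, -166.8]
wrist_force: [-2.7, -1.3, 7.5]
opening: 0.0231
```

Emit:
servo_tool --moves '[[[0,0,0,0,0,0,4.0],[0,0,0,0,0,0,6.0],[0,0,0,0,0,0,7.0],[0,0,0,0,0,0,7.0],[0,0,0,0,0,0,7.0]]]'

```text
time: 28.15
ee_pos: [0.5219, 0.2525, 0.0453]
tcp_rot: [179.9, 0.2, -166.8]
wrist_force: [0.6, -1.0, -0.3]
opening: 0.0699
```

Emit:
servo_tool --moves '[[[0,0,0,0,0,-1.0,7.0],[0,0,0,0,0,-1.0,7.0],[0,0,0,0,0,-1.5,7.0],[0,0,0,0,0,-2.0,7.0],[0,0,0,0,0,-2.5,7.0],[0,0,0,0,0,-2.5,7.0],[0,0,0,0,0,-2.5,7.0],[0,0,0,0,0,0,7.0]]]'

```text
time: 28.82
ee_pos: [0.5204, 0.2517, 0.1865]
tcp_rot: [179.9, 0.2, -166.8]
wrist_force: [0.7, 1.1, 0.6]
opening: 0.0698
```

```bash
python3 - <<'E'
from h import *
plan((.52,.255,.0443),193.7)
for n in ("wrist","scene"): cv2.imwrite(f"pics/{n}9.png",imaging.camera(n))
E
```

```text
t 28.82 pos [0.5204 0.2517 0.1865] rot [ 179.94    0.22 -166.81] open 0.0698 F [0.65 1.09 0.59]
tool-frame shift cm [ 0.02  0.31 14.22] rotvec [ 0.001   0.0038 -0.0089]
```

View pics/wrist9.png

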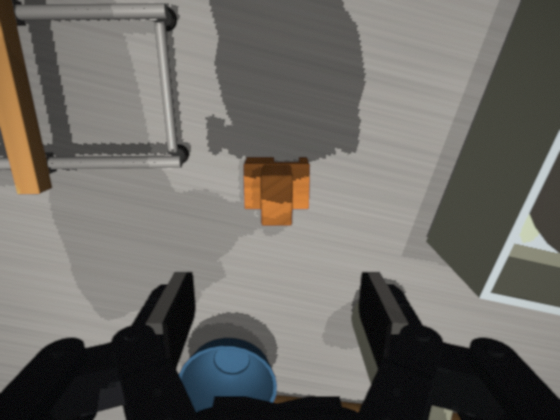

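View pics/scene9.png

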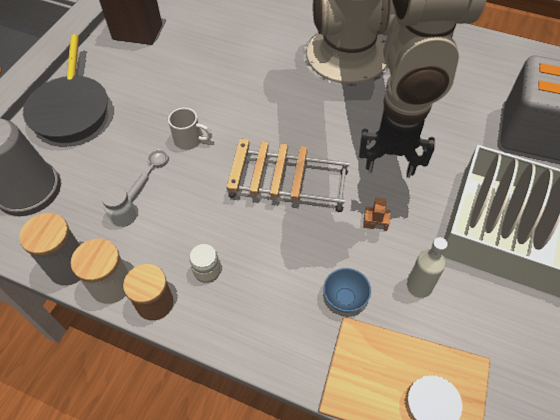

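```bash
python3 - <<'E'
from workcell import bot
print(bot.job_done())
E
```

```text
the job is handed in; nothing more can be done
None
```

I set all three slats in order with the gauge, working outward from the end bar. The gauge now stands upright on the counter, clear of the rack, and the gripper has let go of it. The job was handed in at about 29 s of the 69 s allowed.

- **Contact:** Each slat took about 5 N to slide. The total then rose to about 7–9 N at contact with each neighbour, so the foot pressed with about 2–4 N. I held each one for about 0.7–1 s. On slat 1, against the fixed bar, it was briefly about 6 N, then eased to about 3 N.
- **Gaps:** The tool stopped at −179.5, −131.4 and −83.4 mm along the row. That is 48 mm apart each time (18 mm slat plus 30 mm gap), so no neighbour was pushed out of place.
- **Last top picture:** The centre spacings read 49.9, 47.7 and 47.8 mm, where 51, 48 and 48 were expected. The first is 1.1 mm short. I put that down to the camera, which covers about 2 mm per pixel, and to the contact readings, which showed no sign of such an error. I did not measure it a second way.
- **Last scene and wrist pictures:** The gauge is standing on its own, the gripper is about 14 cm above where it let go, and the bystanders appear unmoved.
- **What went wrong on the way:** On the first try at reaching the gauge, the last joint ran to its range limit and the tool tilted in free air. I backed out and went in with the tool turned the other way. Nothing was touched.

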